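Get the washed table grill ready

ROBOT

A 6-joint arm with a two-finger parallel gripper is mounted at the origin on a cart in front of the work surface, level with it; the furniture and walls round the work are solid. World frame = base frame: x ahead of the robot, y to its left, z up, the work surface at z = 0. Lengths are in mm, angles in rad, forces in N, time in s.
With the tool pointing down it reaches from about 425 to 1125 mm from the base axis. Payload 14.9 kg.
Tool frame: the origin (TCP) lies at the very end of the fingers, on their centre line; the grasp point (between the pads) lies 19 mm behind it; z points along the fingers, y is the line along which they close (so a half turn about z gives the same grasp; the last joint's range is limited). The gripper opens to 91 mm and grips with 3 to 60 N. Pads are 32 mm wide; open, the fingers measure 118 mm over their backs; the gripper's body (76 mm by 178 mm) begins 60 mm behind the grasp point.
Start: joints at [1.218, 0.379, 1.734, -0, 1.028, -0.033], TCP at [220.071, 664.52, 213.932] pointing down, gripper open.
Joint ranges: [-2.77, 2.77], [-0.74, 2.19], [0, 2.66], [-1.06, 4.2], [0.31, 2.87], [-3.08, 3.08]. Speed limits (rad/s): [1.89, 1.89, 2.39, 3.14, 3.14, 3.14].

INTERFACE

Orientations are given as a unit quaternion [x, y, z, w].
In Python, from workcell import env, eyes gives the robot as it stands.
- The arm moves only by the tool drive_tool, never from a script. Its argument "increments" is text: rows parted by semicolons, each of 7 numbers parted by spaces: the shift along the tool's x, y, z in mm, then the turn, a rotation vector about the tool's x, y, z in degrees, then the opening, from 0 (shut) to 1 (fully open). In form: x y z wx wy wz hand; .... A call has 1 to 12 rows; each row shifts and turns the commanded pose from where the row before left it, along the tool's axes as they then stand; what a row does not reach is not made up. A row lasts 1/12 s, in which the tool goes at most 41.7 mm and 7.16 degrees, less where a joint would pass 70% of its speed; a pose out of reach is approached as far as the arm can. A call with a gripper value outside its range is refused whole. The fingers move at their own pace and stop on an object; "force" is the grip in N (left out, the last holds). Time passes only in rows, so rows that do not move let the fingers close. It gives the time, the measured TCP pose, the force, the opening and the grip force at its end, in the units of the state.
- env.get_obs(): the state, without advancing time (a new reading comes with each control period).
- eyes.grab_frame(name): name is "side" or "top" or "wrist"; returns a dict with "image" (384x512x3 uint8, blue, green, red), "z_map" (384x512 float32, mm along the optical axis (not along the pixel's ray), 0 where there is no reading), "fx", "fy", "cx", "cy" (pixels), "R" (3x3) and "t" (3): a world point X has camera coordinates R X + t. Camera axes: x right, y down, z forward; pixel columns grow to the right and rows downward; lengths in mm; the calibration is good to about 2 mm. A picture is of the moment at which its call begins.
- env.close_job(): hands the job in; it is judged then, once.
The state is a dict: "clock": time; "joint_pos": joint angles; "joint_velocities": joint speeds; "tau": joint torques, N m; "position": TCP position; "orientation": TCP orientation; "contact_force": force on the tool from outside, world axes, zero at the start; "torque": the same for the moment, N m; "finger_gap": opening from 0.0 (shut) to 1.0 (fully open); "finger_force": force on a finger pad.
Only numpy, scipy, OpenCV 4.12 (cv2) and the standard library are available. Lean on these libraries where they do the work, as an engineer would, in place of code of your own. Each camera call takes 0.05 s, during which the arm holds its last target. There are 200 camera calls.

TASK

Put the washed table grill back together: slide the drip tray along the worktop, fully home into its bay at the grill's side, and only when it is in, pull every skewer out of the wooden holder and stand each one down in its own socket in the grill's top. Also push every control knob lying on the worktop fully down onto a square shaft of its own, with its grip bar pointing straight from front to back; this may be done at any point. Leave the other things on the worktop alone.

Things in the scene. Friction and masses are not known exactly. Their poses are not given: they have to be found in the camera images.
- grill: Table-top skewer grill, a dark steel block standing firm on the worktop, 200 (x) x 200 (y) x 62 mm high. Origin: centre of its underside; its front (bright console plate) faces -x, z up. Under it, at worktop level, is the tray bay, open only at the +y side: 100 mm wide in x (centre line at x = +30 mm), 20 mm high, with a stop inside at y = -22 mm.
- bay (a point): Where the tray's origin lies when the tray is home against the stop: on the worktop under the grill, at x = +30, y = +38 mm in the grill's frame. Axes as the grill's, and the tray's axes agree with them when home; only its fin then stands out of the bay, at the +y side.
- tray: Loose flat aluminium drip tray, 0.3 kg: 90 (x) x 120 (y) mm, rim 14 mm high. Origin: centre of its underside. At the middle of its +y end a black grip fin, 12 mm thick in x, from y = +68 to +112 mm, 34 mm high from the worktop; pinch it from above across its thickness near y = +90 mm and slide the tray, -y end first, into the bay (nothing latches).
- holder: Heavy fixed wooden skewer holder, block 50 (x) x 130 (y) x 70 mm high, origin: centre of its underside. Three upright holes, 11 mm square and 60 mm deep, in a row along its y axis at y = +42, 0, -42 mm; the skewers stand in them (some holes may be empty).
- knob1: Loose black control knob (all alike, 2 or 3 are present), bore down on the worktop: round skirt 42 mm across and 20 mm high, on it a grip bar 40 mm long (along its x axis), 12 mm thick (y) and 16 mm high, so 36 mm high in all. Origin: centre of its underside. A 14 mm square bore, sides parallel to its x and y, goes 17 mm up from the underside. 60 g; sits on its shaft by its weight.
- knob2: Loose black control knob (all alike, 2 or 3 are present), bore down on the worktop: round skirt 42 mm across and 20 mm high, on it a grip bar 40 mm long (along its x axis), 12 mm thick (y) and 16 mm high, so 36 mm high in all. Origin: centre of its underside. A 14 mm square bore, sides parallel to its x and y, goes 17 mm up from the underside. 60 g; sits on its shaft by its weight.
- knob3: Loose black control knob (all alike, 2 or 3 are present), bore down on the worktop: round skirt 42 mm across and 20 mm high, on it a grip bar 40 mm long (along its x axis), 12 mm thick (y) and 16 mm high, so 36 mm high in all. Origin: centre of its underside. A 14 mm square bore, sides parallel to its x and y, goes 17 mm up from the underside. 60 g; sits on its shaft by its weight.
- skewer1: Loose skewer (all alike, 2 or 3 are present) standing point down in the holder: plain steel rod 9 mm thick and 132 mm long, then a round wooden handle 16 mm thick and 48 mm long on top, 180 mm in all. Origin: centre of its lower end; z runs up to the handle. 50 g.
- skewer2: Loose skewer (all alike, 2 or 3 are present) standing point down in the holder: plain steel rod 9 mm thick and 132 mm long, then a round wooden handle 16 mm thick and 48 mm long on top, 180 mm in all. Origin: centre of its lower end; z runs up to the handle. 50 g.
- skewer3: Loose skewer (all alike, 2 or 3 are present) standing point down in the holder: plain steel rod 9 mm thick and 132 mm long, then a round wooden handle 16 mm thick and 48 mm long on top, 180 mm in all. Origin: centre of its lower end; z runs up to the handle. 50 g.
- shaft1 (a point): Foot of a square control shaft on the grill's console, 62 mm above the worktop. The shaft is fixed, 12 mm square, sides parallel to the grill's x and y, stands 15 mm up; its last 4 mm are a round cone (12 to 6 mm). The three shafts stand 70 mm apart in a row along the grill's y at x = -60 mm (shaft1 at +y). A knob fully on has its origin here. Axes as the grill's.
- shaft2 (a point): Foot of a square control shaft on the grill's console, 62 mm above the worktop. The shaft is fixed, 12 mm square, sides parallel to the grill's x and y, stands 15 mm up; its last 4 mm are a round cone (12 to 6 mm). The three shafts stand 70 mm apart in a row along the grill's y at x = -60 mm (shaft1 at +y). A knob fully on has its origin here. Axes as the grill's.
- shaft3 (a point): Foot of a square control shaft on the grill's console, 62 mm above the worktop. The shaft is fixed, 12 mm square, sides parallel to the grill's x and y, stands 15 mm up; its last 4 mm are a round cone (12 to 6 mm). The three shafts stand 70 mm apart in a row along the grill's y at x = -60 mm (shaft1 at +y). A knob fully on has its origin here. Axes as the grill's.
- socket1 (a point): Centre of the mouth of a skewer socket in the grill's top (62 mm above the worktop): 14 mm square, 38 mm deep, so a seated skewer's lower end is 24 mm above the worktop. The three sockets stand 55 mm apart in a row along the grill's y at x = +50 mm (socket1 at +y). Axes as the grill's.
- socket2 (a point): Centre of the mouth of a skewer socket in the grill's top (62 mm above the worktop): 14 mm square, 38 mm deep, so a seated skewer's lower end is 24 mm above the worktop. The three sockets stand 55 mm apart in a row along the grill's y at x = +50 mm (socket1 at +y). Axes as the grill's.
- socket3 (a point): Centre of the mouth of a skewer socket in the grill's top (62 mm above the worktop): 14 mm square, 38 mm deep, so a seated skewer's lower end is 24 mm above the worktop. The three sockets stand 55 mm apart in a row along the grill's y at x = +50 mm (socket1 at +y). Axes as the grill's.
- tin: Food tin, 75 mm wide, 110 mm high; bystander behind the grill. Origin: centre of its underside.
- carton: Cardboard tea carton, 71 x 126 x 76 mm; bystander behind the grill. Origin: centre of its underside.
There are look-alikes about, which are no part of the job. What is shaped like the knob3 but red is not meant.

How it is judged (in metres and radians):
On the way, in this order (a step that is already met when the one before it is completed fails the run):
1. the drip tray is fully home in its bay (y of tray in the frame of grill between 0.03 and 0.044 m and x of tray in the frame of grill between 0.021 and 0.039 m and height (world z) of tray below 0.006 m), for 0.2 s.
2. then every skewer stands in a socket of the grill ((horizontal distance between skewer1 and socket1 below 0.008 m or horizontal distance between skewer1 and socket2 below 0.008 m or horizontal distance between skewer1 and socket3 below 0.008 m) and z of skewer1 in the frame of grill between 0.018 and 0.032 m and angle between each of skewer1, skewer2, skewer3's own z axis and vertical below 0.22 rad and linear speed of each of skewer1, skewer2, skewer3 below 0.05 m/s and (horizontal distance between skewer2 and socket1 below 0.008 m or horizontal distance between skewer2 and socket2 below 0.008 m or horizontal distance between skewer2 and socket3 below 0.008 m) and z of skewer2 in the frame of grill between 0.018 and 0.032 m and (horizontal distance between skewer3 and socket1 below 0.008 m or horizontal distance between skewer3 and socket2 below 0.008 m or horizontal distance between skewer3 and socket3 below 0.008 m) and z of skewer3 in the frame of grill between 0.018 and 0.032 m), for 0.2 s.
At the end, for the whole second after the job is handed in: Tray home (within 6 mm of its stop); every knob on its own shaft (centre and underside within 4 mm, upright, grip bar within 0.3 rad of front-to-back); every skewer in a socket (lower end within 8 mm of its centre and 8 mm of its floor, leaning under 0.22 rad); all at rest (all of step 1 and all of step 2 and (horizontal distance between knob1 and shaft1 below 0.004 m or horizontal distance between knob1 and shaft2 below 0.004 m or horizontal distance between knob1 and shaft3 below 0.004 m) and z of each of knob1, knob2, knob3 in the frame of grill below 0.066 m and angle between each of knob1, knob2, knob3's own z axis and vertical below 0.12 rad and angle between the x axis of each of knob1, knob2, knob3 and the x axis of grill, either way round below 0.3 rad and linear speed of each of knob1, knob2, knob3 below 0.03 m/s and (horizontal distance between knob2 and shaft1 below 0.004 m or horizontal distance between knob2 and shaft2 below 0.004 m or horizontal distance between knob2 and shaft3 below 0.004 m) and (horizontal distance between knob3 and shaft1 below 0.004 m or horizontal distance between knob3 and shaft2 below 0.004 m or horizontal distance between knob3 and shaft3 below 0.004 m)); the robot touches nothing.
It fails at once if a skewer is put in a socket while the tray is not in the bay (y of tray in the frame of grill above 0.06 m and ((horizontal distance between skewer1 and socket1 below 0.008 m and z of skewer1 in the frame of grill below 0.04 m) or (horizontal distance between skewer1 and socket2 below 0.008 m and z of skewer1 in the frame of grill below 0.04 m) or (horizontal distance between skewer1 and socket3 below 0.008 m and z of skewer1 in the frame of grill below 0.04 m) or (horizontal distance between skewer2 and socket1 below 0.008 m and z of skewer2 in the frame of grill below 0.04 m) or (horizontal distance between skewer2 and socket2 below 0.008 m and z of skewer2 in the frame of grill below 0.04 m) or (horizontal distance between skewer2 and socket3 below 0.008 m and z of skewer2 in the frame of grill below 0.04 m) or (horizontal distance between skewer3 and socket1 below 0.008 m and z of skewer3 in the frame of grill below 0.04 m) or (horizontal distance between skewer3 and socket2 below 0.008 m and z of skewer3 in the frame of grill below 0.04 m) or (horizontal distance between skewer3 and socket3 below 0.008 m and z of skewer3 in the frame of grill below 0.04 m))).
It fails at once if a bystander (food tin, tea carton) is moved more than 30 mm or tipped (distance of any of tin, carton from where it was at the start of the episode above 0.03 m or angle between any of tin, carton's own z axis and vertical above 0.5 rad).
Of knob1, knob2, knob3 only 2 to 3 are there at a start; the rules pass over those that are not, and their reading is None.
Of skewer1, skewer2, skewer3 only 2 to 3 are there at a start; the rules pass over those that are not, and their reading is None.
At some moment in a run one of knob1, knob2, knob3 may be knocked a few centimetres aside while the robot is not near it.
It also fails if it takes over 210 s, if anything falls off the work surface, if the arm or the gripper's body presses on something with over 40 N, if the wrist force passes 120 N, or if a joint passes its speed limit or range.

## Working session

There is one attempt and no reset: what is moved stays moved. The work goes in short steps, Python scripts to look and compute and a tool call to move; the robot and the scene stay as the last step left them, time stands still between calls to the robot, and variables do not carry over. Pictures are saved under pics/ and viewed, at most 14 in all, crops included, and the job is handed in when it is done.

Besides the shell and the picture viewer there is one more tool, called after "Call:" as a command line: name --argument value ..., lists and objects as JSON in quotes. drive_tool: Moves the arm, as the interface text tells. Its arguments: {"type":"object","properties":{"increments":{"type":"string"},"force":{"type":"number"}},"required":["increments"]}

```bash
mkdir -p pics; ls; cat > h.py <<'E'
import sys; sys.path.insert(0,'.')
from workcell import env, eyes
import numpy as np, cv2
def grab(n,save=None):
    f=eyes.grab_frame(n)
    if save: cv2.imwrite('pics/'+save+'.png',f['image']); np.savez(''+save+'.npz',**f)
    return f
def cloud(f):
    z=f['z_map'].astype(float); h,w=z.shape; v,u=np.mgrid[:h,:w]
    P=np.stack([(u-f['cx'])/f['fx']*z,(v-f['cy'])/f['fy']*z,z],-1)
    W=(P-f['t'])@f['R']; W[z<=0]=np.nan
    return W
def px(f,X):
    c=f['R']@np.array(X,float)+f['t']; return f['fx']*c[0]/c[2]+f['cx'],f['fy']*c[1]/c[2]+f['cy']
E
python3 - <<'E'
from h import *
for n in('top','side'):
    f=grab(n,n+'0'); print(n,f['fx'],f['R'].round(3).tolist(),f['t'].round(0))
a=[cv2.imread(f'pics/{n}0.png') for n in('top','side')]
o=env.get_obs(); print(o)
cv2.imwrite('pics/top0b.png',cv2.resize(a[0],(800,600),interpolation=cv2.INTER_CUBIC))
E
```

```text
pics
top 353.38336201729845 [[-0.013, -1.0, -0.014], [-0.992, 0.015, -0.124], [0.124, 0.012, -0.992]] [ -10.  632. 1117.]
side 499.99707798614537 [[-1.0, 0.01, -0.013], [0.016, 0.58, -0.815], [-0.001, -0.815, -0.58]] [ 610.   66. 1592.]
{'clock': 0.1, 'joint_pos': array([ 1.21767539e+00,  3.79320966e-01,  1.73473701e+00, -4.38458246e-05,
        1.02850948e+00, -3.32942433e-02]), 'joint_velocities': array([-3.00684914e-04, -5.68720489e-04, -1.93696669e-03,  1.67580180e-03,
       -1.73660845e-04,  7.99723418e-05]), 'tau': array([ 1.89938401e-03, -7.65028095e+01, -4.35296202e+01,  6.52651233e-02,
        3.97992181e-02, -2.57143631e-05]), 'position': array([219.96639651, 664.15682452, 213.37118607]), 'orientation': array([ 1.59221462e-01,  9.87242771e-01, -4.81935706e-04, -7.51617825e-05]), 'contact_force': array([ 0.44358262, -0.0808828 ,  0.43413257]), 'torque': array([ 0.05859284, -0.0530702 ,  0.02070626]), 'finger_force': 0.0, 'finger_gap': 0.9996396293544961}
```

View pics/top0b.png

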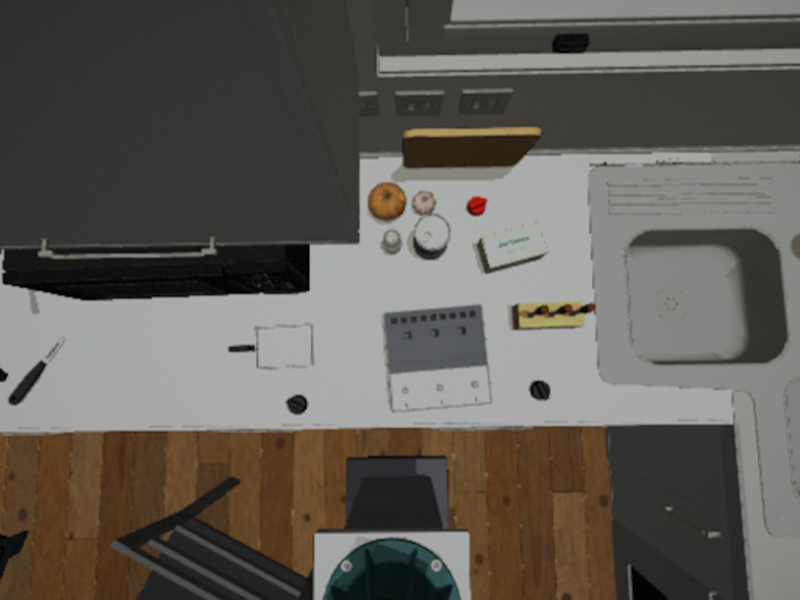

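View pics/side0.png

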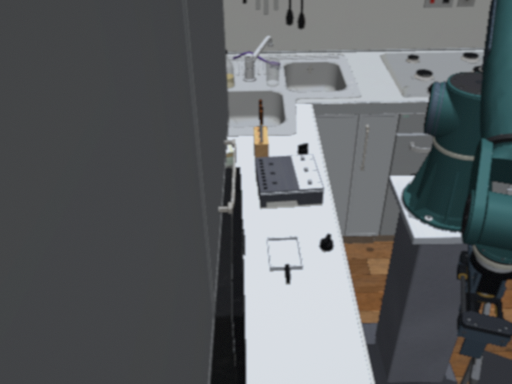

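The top view (800x600) shows black knobs at (297,404) and (540,390). The red look-alike at (477,205) is not meant. The tray is at (285,346) with its fin at (242,348), the grill at (438,357), and the holder at (550,315) with three skewers. Next I measure these.

```bash
python3 - <<'E'
from h import *
f=dict(np.load('top0.npz')); W=cloud(f); im=f['image']
s=0.64
def reg(n,x0,y0,x1,y1,zl,zh):
    a=W[int(y0*s):int(y1*s),int(x0*s):int(x1*s)].reshape(-1,3); m=(a[:,2]>zl)&(a[:,2]<zh)
    p=a[m]
    if len(p)<4: print(n,len(p));return
    r=cv2.minAreaRect(p[:,:2].astype(np.float32)); print(n,len(p),'z',np.nanpercentile(p[:,2],[5,50,95]).round(1),'c',p[:,:2].mean(0).round(1),'rect',[np.round(q,1).tolist() if not np.isscalar(q) else round(q,2) for q in r])
reg('table',320,360,380,420,-50,50)
reg('grilltop',370,290,510,420,50,70)
reg('shaft',370,360,510,420,70,90)
reg('tray rim',250,310,320,380,7,25)
reg('tray',250,310,320,380,2,25)
reg('fin',220,335,256,360,22,45)
reg('knobA',270,380,320,425,12,25);reg('knobA bar',270,380,320,425,28,45)
reg('knobB',515,370,565,410,12,25);reg('knobB bar',515,370,565,410,28,45)
reg('holder',500,290,600,340,60,78)
reg('skew',500,290,640,330,120,220)
reg('tin',405,205,460,265,90,130);reg('carton',470,215,560,275,60,90)
reg('black left',0,360,12,390,3,90)
c=[cv2.resize(im[int(y0*s):int(y1*s),int(x0*s):int(x1*s)],(400,300),interpolation=cv2.INTER_CUBIC) for x0,y0,x1,y1 in((377,295,505,415),(215,310,343,425),(500,280,628,400),(270,375,330,425))]
cv2.imwrite('pics/c1.png',np.vstack([np.hstack(c[:2]),np.hstack(c[2:])]))
E
```

```text
table 1477 z [-2.3  1.5  4.9] c [442.9  86.3] rect [[443.1, 86.8], [127.6, 121.5], 89.31]
grilltop 3976 z [59.9 63.6 67. ] c [502.8 -97. ] rect [[503.9, -97.3], [200.3, 203.3], 4.18]
shaft 48 z [72.  76.1 80.4] c [442.5 -98.6] rect [[441.9, -96.4], [41.2, 158.5], 16.45]
tray rim 416 z [ 7.1  8.9 17.4] c [533.7 227.1] rect [[531.5, 227.7], [149.6, 125.7], 85.49]
tray 1394 z [ 2.3  5.4 15. ] c [536.5 226. ] rect [[539.4, 225.6], [147.5, 147.7], 89.55]
fin 52 z [26.7 35.  37.7] c [528.6 313.6] rect [[528.8, 313.8], [11.1, 41.5], 4.79]
knobA 65 z [13.9 21.1 24.4] c [412.1 192.8] rect [[410.2, 192.7], [34.0, 37.0], 68.39]
knobA bar 50 z [32.3 37.2 40.3] c [410.7 194.1] rect [[410.9, 195.1], [40.2, 11.8], 62.81]
knobB 72 z [13.6 20.7 23.7] c [ 434.4 -310.5] rect [[436.1, -312.8], [34.2, 36.9], 28.36]
knobB bar 50 z [32.9 36.4 39.4] c [ 433.9 -313.3] rect [[434.1, -313.9], [39.8, 11.8], 21.81]
holder 523 z [67.4 71.  74.6] c [ 585.8 -324.2] rect [[587.8, -328.5], [50.3, 131.3], 1.17]
skew 151 z [138.5 183.5 192.3] c [ 586.8 -328.3] rect [[587.5, -328.0], [15.3, 99.0], 1.38]
tin 464 z [104.1 108.5 112.2] c [751.9 -90.2] rect [[752.9, -90.7], [72.2, 73.7], 27.51]
carton 846 z [71.3 76.1 79.8] c [ 729.5 -257.4] rect [[731.0, -258.9], [69.1, 124.6], 14.4]
black left 64 z [ 3.2  6.5 16.4] c [480.3 821.8] rect [[483.0, 823.6], [59.3, 20.5], 4.83]
```

View pics/c1.png

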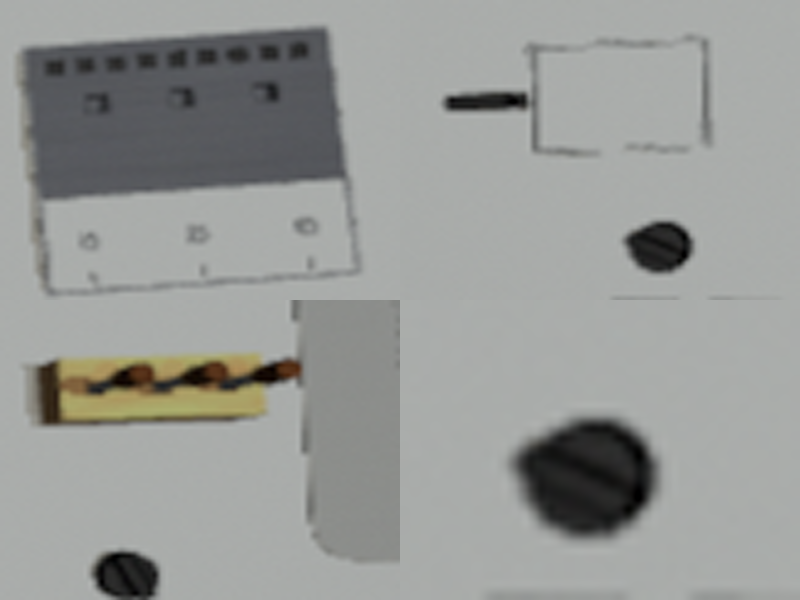

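The crop shows the grill console at the front with three bare shafts, the tray with its fin on the +y side, three skewers in the holder, and two black knobs. Next I use the wrist view to look for a third knob, and I check the overhead obstacles.

```bash
cat >> h.py <<'E'
G=np.array([503.9,-97.3]); A=np.radians(4.2)
def RG(): return np.array([[np.cos(A),-np.sin(A)],[np.sin(A),np.cos(A)]])
def g2w(x,y): return G+RG()@[x,y]
def w2g(x,y): return RG().T@(np.array([x,y])-G)
def tcp():
    o=env.get_obs(); q=o['orientation']; R=__import__('scipy.spatial.transform',fromlist=['Rotation']).Rotation.from_quat(q).as_matrix()
    return o['position'],R,o
def goto(x,y,z,th):
    "increments (mm, deg) from here: dxyz in tool axes now, and in tool axes after the turn"
    p,R,o=tcp(); d=np.array([x,y,z])-p; cur=np.degrees(np.arctan2(R[1,1],R[0,1])); t=np.radians(th)
    dw=(th-cur+180)%360-180; y_=np.array([np.cos(t),np.sin(t),0]); x_=np.array([-np.sin(t),np.cos(t),0])
    print('now',p.round(1),'th',round(cur,2),'tilt',R[:,2].round(3),'| before turn',(R.T@d).round(1),'| wz',round(-dw,2),'| after turn',[round(float(v),1) for v in(d@x_,d@y_,-d[2])])
E
python3 - <<'E'
from h import *
f=dict(np.load('top0.npz')); W=cloud(f)
for u,v in((100,270),(250,280),(150,200),(330,235),(470,140)): print((u,v),W[int(v*.64),int(u*.64)].round(0))
w=grab('wrist','wr0'); print(px(w,[480,822,0]))
s=dict(np.load('side0.npz')); print('side px',px(s,[480,822,0]))
goto(528.8,313.8,150,4.7)
cv2.imwrite('pics/wr0s.png',np.hstack([cv2.resize(w['image'],(400,300))]))
E
```

```text
(100, 270) [659. 482. 267.]
(250, 280) [645. 241. 211.]
(150, 200) [681. 257. 574.]
(330, 235) [680.  73. 399.]
(470, 140) [ 890. -155.  237.]
(np.float64(396.55068298773926), np.float64(291.29305124231786))
side px (np.float64(330.9701157821825), np.float64(479.95791329038803))
now [220.  664.3 213.5] th 71.68 tilt [-0.    -0.001 -1.   ] | before turn [-403.3 -235.6   63.7] | wz 66.98 | after turn [-374.6, 279.1, 63.5]
```

View pics/wr0s.png

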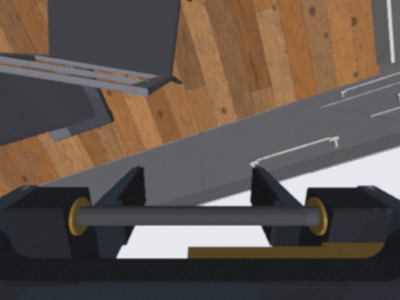

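The wrist view shows no further knob, so there are two. First move: to above the tray fin.

Call:
drive_tool --increments "-33.6 -19.6 0 0 0 0 0.5; -33.6 -19.6 0 0 0 0 0.5; -33.6 -19.6 0 0 0 0 0.5; -33.6 -19.6 0 0 0 0 0.5; -33.6 -19.6 0 0 0 0 0.5; -33.6 -19.6 0 0 0 0 0.5; -33.6 -19.6 0 0 0 0 0.5; -33.6 -19.6 0 0 0 0 0.5; -33.6 -19.6 0 0 0 0 0.5; -33.6 -19.6 0 0 0 0 0.5; -33.6 -19.6 0 0 0 0 0.5; -33.6 -20 0 0 0 0 0.5"

```text
clock: 1.15
position: [529.7, 312.4, 213.9]
orientation: [0.159, 0.987, -0.0, -0.0]
contact_force: [-0.2, 0.9, -0.7]
finger_gap: 0.5
finger_force: 0.0
```

Call:
drive_tool --increments "0 0 0 0 0 6.7 0.5; 0 0 0 0 0 6.7 0.5; 0 0 0 0 0 6.7 0.5; 0 0 0 0 0 6.7 0.5; 0 0 0 0 0 6.7 0.5; 0 0 0 0 0 6.7 0.5; 0 0 0 0 0 6.7 0.5; 0 0 0 0 0 6.7 0.5; 0 0 0 0 0 6.7 0.5; 0 0 0 0 0 6.7 0.5; 0 0 10 0 0 0 0.5; 0 0 0 0 0 0 0.5"

```text
clock: 2.15
position: [528.0, 313.7, 202.0]
orientation: [0.676, 0.737, -0.001, -0.0]
contact_force: [0.0, -0.8, -1.2]
finger_gap: 0.504
finger_force: 0.0
```

```bash
python3 - <<'E'
from h import *
goto(528.8,313.8,150,4.7)
w=grab('wrist','wr1'); W=cloud(w); 
print(w['R'].round(3).tolist(), (-w['R'].T@w['t']).round(0))
m=(W[...,2]>25)&(W[...,2]<40)&(abs(W[...,0]-529)<60)&(abs(W[...,1]-313)<60)
p=W[m]; print(len(p), p.mean(0).round(1) if len(p) else '', cv2.minAreaRect(p[:,:2].astype(np.float32)) if len(p) else '')
print(px(w,[528.8,313.8,34]))
E
```

```text
now [528.  313.7 202. ] th 4.89 tilt [-0.002 -0.001 -1.   ] | before turn [ 0.1  1.  52. ] | wz 0.19 | after turn [0.1, 0.9, 52.0]
[[0.996, 0.085, -0.002], [0.082, -0.955, 0.285], [0.023, -0.284, -0.959]] [522. 394. 372.]
315 [530.6 315.3  32.6] ((530.6405639648438, 314.7434387207031), (11.950498580932617, 42.51008987426758), 2.311131000518799)
(np.float64(253.80177452478978), np.float64(178.78033873963494))
```

View pics/wr1.png

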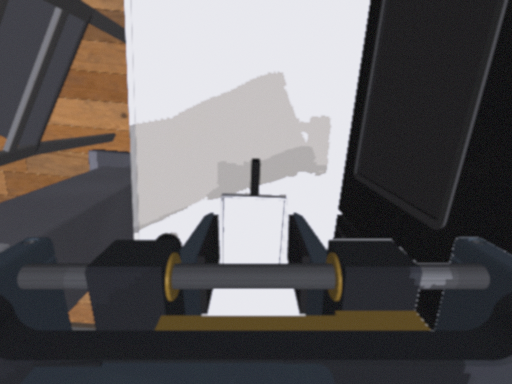

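The wrist view shows the fin at (255,178), within 2 mm of the top-view estimate. I descend and grip it.

Call:
drive_tool --increments "0.8 1.8 36 0 0 0.7 0.5; 0 0 36 0 0 0 0.5; 0 0 36 0 0 0 0.5; 0 0 36 0 0 0 0.5; 0 0 30 0 0 0 0.5; 0 0 17 0 0 0 0.5; 0 0 5 0 0 0 0.5; 0 0 0 0 0 0 0.5; 0 0 0 0 0 0 0.05; 0 0 0 0 0 0 0.05; 0 0 0 0 0 0 0.05; 0 0 0 0 0 0 0.05" --force 30

```text
clock: 3.2
position: [531.2, 315.4, 9.2]
orientation: [0.682, 0.731, 0.001, 0.0]
contact_force: [0.2, -0.4, -0.1]
finger_gap: 0.239
finger_force: 0.0
```

```bash
python3 - <<'E'
from h import *
p,R,o=tcp(); print(o['finger_gap'],o['finger_force'],o['contact_force'], p, w2g(*p[:2]), g2w(30,128))
goto(*g2w(30,270),6,4.2)
goto(*g2w(30,128),6,4.2)
E
```

```text
0.23925506261771284 0.0 [ 0.2240613  -0.41327288 -0.1273129 ] [531.15184069 315.41565729   9.17082516] [ 57.40520592 409.61142431] [524.44494508  32.553399  ]
now [531.2 315.4   9.2] th 4.0 tilt [ 0.002  0.001 -1.   ] | before turn [-139.7  -26.9    3. ] | wz -0.2 | after turn [-139.6, -27.4, 3.2]
now [531.2 315.4   9.2] th 4.0 tilt [ 0.002  0.001 -1.   ] | before turn [-281.7  -26.4    2.9] | wz -0.2 | after turn [-281.6, -27.4, 3.2]
```

Call:
drive_tool --increments "0 0 2.5 0 0 -0.2 0.05; 0 0 0 0 0 0 0.05; 0 0 0 0 0 0 0.05; 0 0 0 0 0 0 0.05; 0 0 0 0 0 0 0.05; 0 0 0 0 0 0 0.05; -5 -1 0 0 0 0 0.05; -15 -3 0 0 0 0 0.05; -15 -3 0 0 0 0 0.05; -15 -3 0 0 0 0 0.05; -15 -3 0 0 0 0 0.05; -15 -3 0 0 0 0 0.05"

```text
clock: 4.2
position: [520.5, 233.0, 5.8]
orientation: [0.681, 0.732, 0.001, 0.0]
contact_force: [0.4, 3.2, 5.1]
finger_gap: 0.129
finger_force: 30.0
```

Call:
drive_tool --increments "-15 -3 0 0 0 0 0.05; -15 -3 0 0 0 0 0.05; -15 -3 0 0 0 0 0.05; -10 -2.4 0 0 0 0 0.05; 0 0 0 0 0 0 0.05; 0 0 0 0 0 0 0.05"

```text
clock: 4.7
position: [512.7, 176.7, 5.6]
orientation: [0.681, 0.732, -0.0, 0.0]
contact_force: [-0.3, -5.6, 9.5]
finger_gap: 0.127
finger_force: 30.0
```

```bash
python3 - <<'E'
from h import *
goto(*g2w(30,128),6,4.2)
f=grab('top','top1'); W=cloud(f); 
m=(W[...,2]>50)&(W[...,2]<70)&(abs(W[...,0]-504)<130)&(abs(W[...,1]+97)<130); p=W[m]
r=cv2.minAreaRect(p[:,:2].astype(np.float32)); print(r)
z=lambda x,y:tuple(int(v) for v in px(f,[x,y,14]))
(u0,v0),(u1,v1)=z(640,240),z(380,-220)
cv2.imwrite('pics/top1c.png',cv2.resize(f['image'][v0:v1,u0:u1],None,fx=5,fy=5,interpolation=cv2.INTER_CUBIC)); print(u0,v0,u1,v1)
w=grab('wrist','wr2'); W=cloud(w)
m=(W[...,2]>50)&(W[...,2]<75)&(abs(W[...,0]-504)<130)&(abs(W[...,1]+97)<130); p=W[m]; print(len(p))
E
```

```text
now [512.7 176.7   5.6] th 4.13 tilt [-0.    -0.001 -1.   ] | before turn [-144.6    1.3   -0.3] | wz -0.07 | after turn [-144.6, 1.1, -0.4]
((503.9674072265625, -97.24424743652344), (199.92715454101562, 203.13262939453125), 4.239765644073486)
176 189 316 267
0
```

View pics/top1c.png

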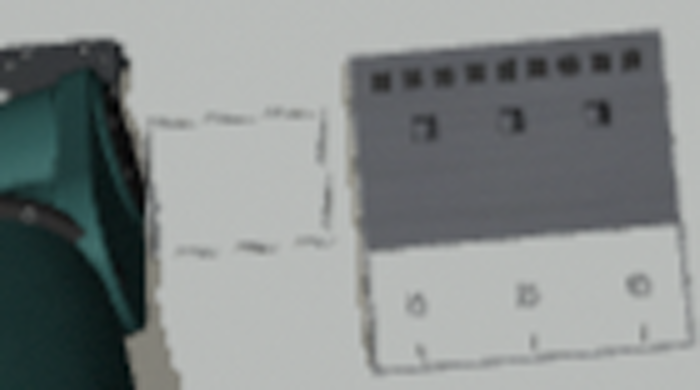

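The tray is held at crop (150–330, 110–250), square to the grill and in line with the bay. I push it in.

Call:
drive_tool --increments "-12 0.1 0 0 0 0 0.05; -12 0.1 0 0 0 0 0.05; -12 0.1 0 0 0 0 0.05; -12 0.1 0 0 0 0 0.05; -12 0.1 0 0 0 0 0.05; -12 0.1 0 0 0 0 0.05; -12 0.1 0 0 0 0 0.05; -12 0.1 0 0 0 0 0.05; 0 0 0 0 0 0 0.05"

```text
clock: 5.55
position: [520.7, 80.6, 5.7]
orientation: [0.681, 0.732, 0.0, 0.0]
contact_force: [0.8, -3.3, 5.9]
finger_gap: 0.13
finger_force: 30.0
```

Call:
drive_tool --increments "-8 0 0 0 0 0 0.05; -8 0 0 0 0 0 0.05; -8 0 0 0 0 0 0.05; -6 0 0 0 0 0 0.05; -5 0 0 0 0 0 0.05; -4 0 0 0 0 0 0.05; -3 0 0 0 0 0 0.05; -3 0 0 0 0 0 0.05; 0 0 0 0 0 0 0.05; 0 0 0 0 0 0 0.05"

```text
clock: 6.38
position: [523.9, 36.9, 5.7]
orientation: [0.681, 0.732, 0.0, 0.0]
contact_force: [0.8, -2.2, 6.1]
finger_gap: 0.131
finger_force: 30.0
```

```bash
python3 - <<'E'
from h import *
goto(*g2w(30,128),6,4.2)
p,R,o=tcp(); print(w2g(*p[:2]),o['contact_force'],o['finger_gap'])
E
```

```text
now [523.9  36.9   5.7] th 4.16 tilt [ 0. -0. -1.] | before turn [-4.3  0.2 -0.3] | wz -0.04 | after turn [-4.3, 0.2, -0.3]
[ 29.78310155 132.33464468] [ 0.80251735 -2.2313651   6.11872127] 0.13066982052460183
```

Call:
drive_tool --increments "-1.5 0 0 0 0 0 0.05; -1.5 0 0 0 0 0 0.05; -1 0 0 0 0 0 0.05; 0 0 0 0 0 0 0.05"

```text
clock: 6.72
position: [524.1, 33.2, 5.7]
orientation: [0.681, 0.732, 0.0, 0.0]
contact_force: [0.9, 2.9, 7.9]
finger_gap: 0.127
finger_force: 30.0
```

Call:
drive_tool --increments "-1 0 0 0 0 0 0.05; -1 0 0 0 0 0 0.05; 0 0 0 0 0 0 0.05"

```text
clock: 6.97
position: [524.0, 32.6, 5.7]
orientation: [0.681, 0.732, 0.001, -0.001]
contact_force: [-3.1, 23.8, 9.7]
finger_gap: 0.134
finger_force: 30.0
```

Call:
drive_tool --increments "-1 0 0 0 0 0 0.05; -1 0 0 0 0 0 0.05; 0 0 0 0 0 0 0.05"

```text
clock: 7.22
position: [524.0, 31.2, 5.6]
orientation: [0.681, 0.732, 0.001, -0.001]
contact_force: [-1.6, 34.4, 7.6]
finger_gap: 0.127
finger_force: 30.0
```

The force rose against the stop (34 N) with the fin at its expected home position, so the tray is home. I release, lift and go to knob A.

Call:
drive_tool --increments "1.5 0 0 0 0 0 0.3; 0 0 0 0 0 0 0.4; 0 0 0 0 0 0 0.4; 0 0 0 0 0 0 0.4; 0 0 -10 0 0 0 0.4; 0 0 -30 0 0 0 0.4; 0 0 -35 0 0 0 0.4; 0 0 -35 0 0 0 0.4; 0 0 -35 0 0 0 0.4; 0 0 0 0 0 0 0.4; 0 0 0 0 0 0 0.4"

```text
clock: 8.13
position: [525.6, 31.2, 152.9]
orientation: [0.681, 0.732, 0.001, 0.002]
contact_force: [-0.1, -0.5, -1.7]
finger_gap: 0.399
finger_force: 0.0
```

```bash
python3 - <<'E'
from h import *
goto(411,194,150,-27)
p,R,o=tcp(); print(o['joint_pos'].round(2))
f=grab('top','top2');W=cloud(f)
for n,x,y in(('A',411,194),('B',434,-314)):
    d=np.hypot(W[...,0]-x,W[...,1]-y)<60
    for a,b in((12,25),(28,45)):
        p=W[d&(W[...,2]>a)&(W[...,2]<b)]
        if len(p)>4: print(n,len(p),p.mean(0).round(1),cv2.minAreaRect(p[:,:2].astype(np.float32)))
p=W[(W[...,2]>26)&(W[...,2]<42)&(abs(W[...,0]-525)<25)&(abs(W[...,1]-40)<50)]; print('fin',len(p), p.mean(0) if len(p) else 0)
E
```

```text
now [525.6  31.2 152.9] th 4.17 tilt [ 0.004  0.    -1.   ] | before turn [ 170.7 -102.5    2.4] | wz 31.17 | after turn [93.0, -176.1, 2.9]
[ 0.01  0.19  2.12 -0.    0.83 -0.06]
A 51 [412.  196.1  20.7] ((410.87457275390625, 198.02284240722656), (26.26153564453125, 38.60312271118164), 88.51370239257812)
A 44 [411.3 196.   36.1] ((411.3657531738281, 196.56163024902344), (36.82173156738281, 11.983473777770996), 61.51447296142578)
B 69 [ 434.4 -310.6   20.4] ((436.1121520996094, -312.04754638671875), (34.304073333740234, 36.693878173828125), 29.730669021606445)
B 50 [ 434.2 -313.3   36.1] ((434.1180419921875, -313.57855224609375), (39.829349517822266, 11.559773445129395), 23.600950241088867)
fin 0 0
```

Call:
drive_tool --increments "28.5 -17 0 0 0 0 0.4; 28.5 -17 0 0 0 0 0.4; 28.5 -17 0 0 0 0 0.4; 28.5 -17 0 0 0 0 0.4; 28.5 -17 0 0 0 0 0.4; 28.5 -17 0 0 0 0 0.4; 0 0 0 0 0 6.2 0.4; 0 0 0 0 0 6.2 0.4; 0 0 0 0 0 6.2 0.4; 0 0 0 0 0 6.2 0.4; 0 0 0 0 0 6.2 0.4; 0 0 0 0 0 0 0.4"

```text
clock: 9.18
position: [409.4, 194.0, 149.2]
orientation: [0.853, 0.522, -0.001, -0.0]
contact_force: [-0.2, 0.3, -0.1]
finger_gap: 0.399
finger_force: 0.0
```

```bash
cat >> h.py <<'E'
def knob(name,x,y,r=45):
    w=grab(name); W=cloud(w); d=np.hypot(W[...,0]-x,W[...,1]-y)<r
    for a,b in((14,25),(30,42)):
        p=W[d&(W[...,2]>a)&(W[...,2]<b)]
        if len(p)>4:
            rc=cv2.minAreaRect(p[:,:2].astype(np.float32)); q=p[:,:2]-p[:,:2].mean(0); e=np.linalg.eigh(q.T@q)[1][:,1]
            print(name,len(p),p.mean(0).round(1),np.round(rc[0],1),np.round(rc[1],1),round(rc[2],1),'pca',round(np.degrees(np.arctan2(e[1],e[0]))%180,1))
    return w
E
python3 - <<'E'
from h import *
goto(411.3,195.5,22.5,-27)
knob('wrist',411,196); w=grab('wrist','wr3')
E
```

```text
now [409.4 194.  149.2] th -27.12 tilt [-0.003 -0.001 -1.   ] | before turn [  2.5   1.3 126.6] | wz -0.12 | after turn [2.2, 1.0, 126.7]
wrist 529 [412.6 195.6  18.8] [412.8 195.2] [37.3 37.3] 63.1 pca 150.7
wrist 400 [412.5 195.2  34.6] [412.3 194.4] [39.5 11.9] 62.7 pca 61.1
```

View pics/wr3.png

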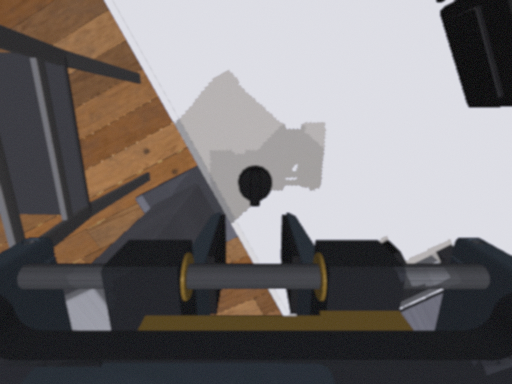

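The black knob is at (255,183), under the tool; its bar points at 62°. I descend and grip it.

Call:
drive_tool --increments "0 0 0 0 0 0.9 0.4; 2.1 1.8 30 0 0 0 0.4; 0 0 30 0 0 0 0.4; 0 0 30 0 0 0 0.4; 0 0 20 0 0 0 0.4; 0 0 12 0 0 0 0.4; 0 0 4 0 0 0 0.4; 0 0 0 0 0 0 0.4; 0 0 0 0 0 0 0.05; 0 0 0 0 0 0 0.05; 0 0 0 0 0 0 0.05; 0 0 0 0 0 0 0.05" --force 15

```text
clock: 10.28
position: [413.4, 195.7, 25.2]
orientation: [0.856, 0.517, 0.001, 0.0]
contact_force: [-0.1, -0.5, 0.1]
finger_gap: 0.138
finger_force: 0.1
```

Call:
drive_tool --increments "0 0 0 0 0 0 0.05; 0 0 0 0 0 0 0.05; 0 0 0 0 0 0 0.05; 0 0 0 0 0 0 0.05" --force 15

```text
clock: 10.62
position: [413.4, 195.7, 25.1]
orientation: [0.856, 0.517, 0.001, 0.0]
contact_force: [-1.7, -1.3, 9.8]
finger_gap: 0.135
finger_force: 15.0
```

```bash
python3 - <<'E'
from h import *
p,R,o=tcp(); print(p,o['contact_force'],o['finger_gap'],o['finger_force'])
E
```

```text
[413.40779178 195.73442172  25.1129952 ] [-1.69296611 -1.32246754  9.79891171] 0.1350623942012808 15.009943395853043
```

Call:
drive_tool --increments "0 0 -10 0 0 0 0.05; 0 0 -30 0 0 0 0.05; 0 0 -35 0 0 0 0.05; 0 0 -35 0 0 0 0.05; 0 0 -30 0 0 0 0.05; 0 0 0 0 0 5.8 0.05; 0 0 0 0 0 5.8 0.05; 0 0 0 0 0 5.8 0.05; 0 0 0 0 0 5.8 0.05; 0 0 0 0 0 5.8 0.05; 0 0 0 0 0 0 0.05"

```text
clock: 11.53
position: [412.8, 195.5, 165.1]
orientation: [0.959, 0.284, 0.0, -0.0]
contact_force: [0.1, -0.6, -0.3]
finger_gap: 0.131
finger_force: 15.0
```

Call:
drive_tool --increments "0 0 0 0 0 5.8 0.05; 0 0 0 0 0 5.8 0.05; 0 0 0 0 0 5.8 0.05; 0 0 0 0 0 5.8 0.05; 0 0 0 0 0 5.8 0.05; 0 0 0 0 0 0 0.05"

```text
clock: 12.03
position: [412.8, 195.5, 164.8]
orientation: [0.999, 0.037, 0.0, -0.0]
contact_force: [0.8, -0.3, -1.2]
finger_gap: 0.129
finger_force: 15.0
```

```bash
python3 - <<'E'
from h import *
print(g2w(-60,70)); goto(*g2w(-60,70),165,-85.8)
f=dict(np.load('top2.npz'));W=cloud(f)
for y in(70,0,-70):
    c=g2w(-60,y); d=np.hypot(W[...,0]-c[0],W[...,1]-c[1])<25; p=W[d&(W[...,2]>69)&(W[...,2]<85)]
    print(c.round(1),len(p),p.mean(0).round(1), w2g(*p.mean(0)[:2]).round(1))
w=grab('wrist','wr4'); W=cloud(w); p0,R,o=tcp(); print(o['finger_gap'],o['finger_force'],o['joint_pos'].round(2))
L=(W-p0)@R   # tool frame
m=(abs(L[...,0])<45)&(abs(L[...,1])<40)&(L[...,2]>-14)&(L[...,2]<30)
p=L[m]; print(len(p))
for a,b in((-14,-8),(-8,0),(0,8),(8,15),(15,30)):
    q=p[(p[:,2]>a)&(p[:,2]<b)]
    if len(q): print(a,b,len(q),q.min(0).round(1),q.max(0).round(1),q.mean(0).round(1))
E
```

```text
[438.93445757 -31.88227842]
now [412.8 195.5 164.8] th -85.8 tilt [ 0.  0. -1.] | before turn [ 9.400e+00  2.287e+02 -2.000e-01] | wz -0.0 | after turn [9.4, 228.7, -0.2]
[438.9 -31.9] 14 [438.6 -32.1  76.7] [-60.3  69.8]
[ 444.1 -101.7] 18 [ 443.5 -103.5   75.3] [-60.7  -1.8]
[ 449.2 -171.5] 18 [ 449.6 -171.5   75.5] [-59.6 -70. ]
0.12624304992675675 14.993776828050613 [0.39 0.06 2.24 0.   0.84 1.88]
1660
-14 -8 940 [-14.1 -15.1 -14. ] [18.4 15.1 -8. ] [ 3.8 -0.  -9.9]
-8 0 253 [-12.1 -14.9  -8. ] [18.3 15.  -0.1] [14.2 -0.1 -4.9]
0 8 75 [ 14.2 -10.9   0.1] [17.8  9.6  8. ] [16.4 -0.2  3.7]
8 15 134 [ 12.1 -13.7   8. ] [17.8 13.8 15. ] [15.8  0.1 11.7]
15 30 258 [  0.9 -19.9  15.1] [18.5 20.  26. ] [14.2 -0.3 19.8]
```

View pics/wr4.png

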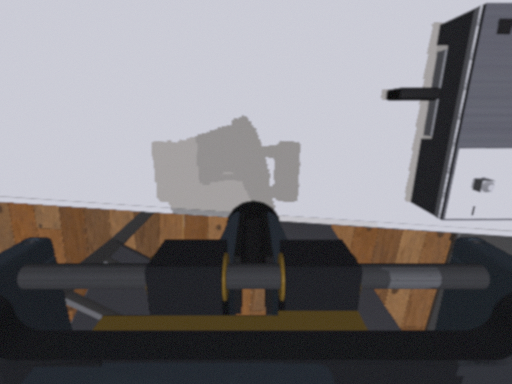

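The knob is held square in the grip, shaft1 shows at (483,185) with the fin beside the bay at (415,93). I approach shaft1 and refine from there.

Call:
drive_tool --increments "2 30 0 0 0 0 0.05; 2 30 0 0 0 0 0.05; 2 30 0 0 0 0 0.05; 2 30 0 0 0 0 0.05; 2 30 0 0 0 0 0.05; 0 30 0 0 0 0 0.05; 0 0 0 0 0 0 0.05; 0 0 0 0 0 0 0.05"

```text
clock: 12.75
position: [436.4, 15.7, 164.7]
orientation: [0.999, 0.038, 0.0, -0.0]
contact_force: [-0.0, 0.5, -0.9]
finger_gap: 0.13
finger_force: 15.0
```

```bash
python3 - <<'E'
from h import *
goto(*g2w(-60,70),165,-85.8)
w=grab('wrist','wr5'); W=cloud(w)
for y in(70,0,-70):
    c=g2w(-60,y); d=np.hypot(W[...,0]-c[0],W[...,1]-c[1])<16; p=W[d&(W[...,2]>69)&(W[...,2]<85)]
    if len(p)>3:
        r=cv2.minAreaRect(p[:,:2].astype(np.float32)); t=p[p[:,2]>np.percentile(p[:,2],60)]
        print(y,px(w,[*c,77]),len(p),p.mean(0).round(1),np.round(r[0],1),np.round(r[1],1),w2g(*r[0]).round(1), 'tip',t.mean(0).round(1),w2g(*t.mean(0)[:2]).round(1))
p=W[(W[...,2]>55)&(W[...,2]<69)]; print(len(p), p[:,0].min(),p[:,1].max())
cv2.imwrite('pics/wr5c.png',cv2.resize(w['image'][60:260,250:510],None,fx=3,fy=3,interpolation=cv2.INTER_CUBIC))
E
```

```text
now [436.4  15.7 164.7] th -85.6 tilt [ 0.  0. -1.] | before turn [-1.1 47.7 -0.3] | wz 0.2 | after turn [-0.9, 47.7, -0.3]
70 (np.float64(302.16294822986686), np.float64(199.04550414822637)) 159 [441.  -32.8  73.5] [440.2 -33.4] [12.2 12.2] [-58.8  68.4] tip [440.4 -33.1  75.4] [-58.6  68.6]
0 (np.float64(373.81147568931755), np.float64(199.27592836202257)) 161 [ 446.  -101.9   73.6] [ 445.5 -102.8] [12.3 12.6] [-58.6  -1.2] tip [ 445.6 -102.3   75.5] [-58.5  -0.7]
-70 (np.float64(445.4243270050396), np.float64(199.50623784007098)) 174 [ 451.2 -170.9   73.2] [ 450.6 -172.4] [12.4 13.1] [-58.7 -71. ] tip [ 451.  -171.6   75.3] [-58.2 -70.2]
43421 399.02443115454986 9.742947585279149
```

View pics/wr5c.png

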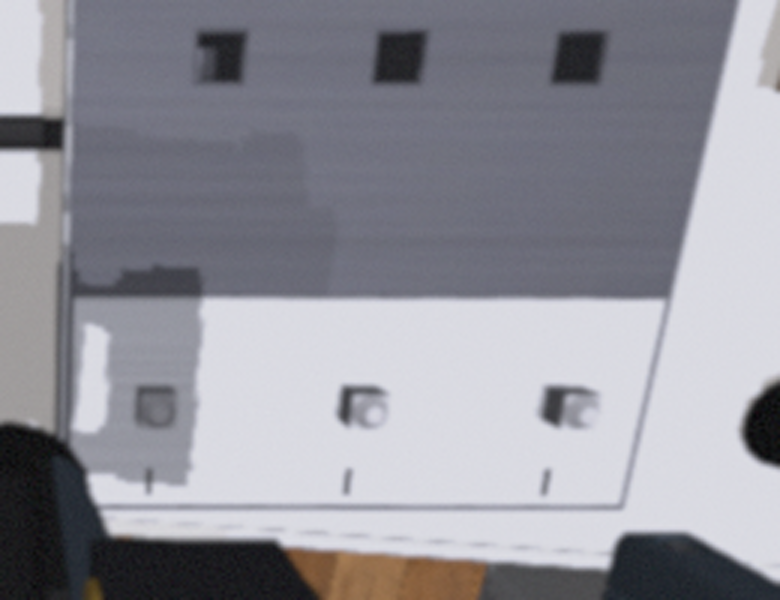

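The console is seen squarely: shaft1 tip at (155,407) in the crop, shafts 2 and 3 at (370,410) and (582,410), and knob B at the right edge. Now to shaft1.

Call:
drive_tool --increments "0 0 0 0 0 0.2 0.05; 0.5 16 0 0 0 0 0.05; 0.5 17 0 0 0 0 0.05; 0.5 16 0 0 0 0 0.05; 0 0 0 0 0 0 0.05; 0 0 20 0 0 0 0.05; 0 0 20 0 0 0 0.05; 0 0 15 0 0 0 0.05; 0 0 4 0 0 0 0.05; 0 0 0 0 0 0 0.05; 0 0 0 0 0 0 0.05"

```text
clock: 13.72
position: [441.5, -31.4, 105.9]
orientation: [0.999, 0.036, -0.0, -0.0]
contact_force: [0.4, 0.3, -0.4]
finger_gap: 0.129
finger_force: 15.0
```

```bash
python3 - <<'E'
from h import *
goto(441.5,-33.1,87,-85.8)
p,R,o=tcp(); print(o['contact_force'])
w=grab('wrist','wr6'); W=cloud(w); L=(W-p)@R
m=(abs(L[...,0])<45)&(abs(L[...,1])<40)
for a,b in((-14,-8),(-8,0),(0,8),(8,15),(15,30)):
    q=L[m&(L[...,2]>a)&(L[...,2]<b)]
    if len(q): print(a,b,len(q),q.min(0).round(1),q.max(0).round(1))
E
```

```text
now [441.5 -31.4 105.9] th -85.84 tilt [-0.  0. -1.] | before turn [-0.1  1.7 18.9] | wz -0.04 | after turn [-0.2, 1.7, 18.9]
[ 0.37906276  0.27916997 -0.39972244]
-14 -8 920 [-14.1 -15.1 -13.9] [18.6 15.  -8. ]
-8 0 268 [-14.3 -14.9  -8. ] [18.1 14.9 -0.3]
0 8 74 [ 14.3 -10.9   0.1] [17.8 10.8  7.9]
8 15 131 [ 11.9 -13.8   8.1] [17.3 12.4 15. ]
15 30 261 [  0.9 -19.8  15. ] [18.5 20.  25.8]
```

Call:
drive_tool --increments "0 1.5 0 0 0 0 0.05; 0 0 2 0 0 0 0.05; 0 0 2 0 0 0 0.05; 0 0 2 0 0 0 0.05; 0 0 2 0 0 0 0.05; 0 0 2 0 0 0 0.05; 0 0 0 0 0 0 0.05"

```text
clock: 14.35
position: [441.5, -33.5, 95.1]
orientation: [0.999, 0.036, -0.0, -0.0]
contact_force: [0.5, 0.7, -1.6]
finger_gap: 0.128
finger_force: 15.0
```

Call:
drive_tool --increments "0 0 2 0 0 0 0.05; 0 0 2 0 0 0 0.05; 0 0 2 0 0 0 0.05; 0 0 0 0 0 0 0.05"

```text
clock: 14.68
position: [441.5, -33.5, 89.1]
orientation: [0.999, 0.036, 0.0, -0.0]
contact_force: [1.7, 1.4, -2.2]
finger_gap: 0.131
finger_force: 15.0
```

It is on the shaft. I seat it.

Call:
drive_tool --increments "0 0 1 0 0 0 0.05; 0 0 1 0 0 0 0.05; 0 0 1 0 0 0 0.05; 0 0 1 0 0 0 0.05; 0 0 0 0 0 0 0.05"

```text
clock: 15.1
position: [441.9, -33.4, 86.0]
orientation: [0.999, 0.035, 0.0, -0.0]
contact_force: [-1.7, 3.3, 11.7]
finger_gap: 0.133
finger_force: 15.0
```

Call:
drive_tool --increments "0 0 1 0 0 0 0.05; 0 0 0 0 0 0 0.15; 0 0 0 0 0 0 0.35; 0 0 0 0 0 0 0.4; 0 0 0 0 0 0 0.4; 0 0 -10 0 0 0 0.4; 0 0 -20 0 0 0 0.4; 0 0 -30 0 0 0 0.4; 0 0 -30 0 0 0 0.4; 0 0 0 0 0 0 0.4; 0 0 0 0 0 0 0.4"

```text
clock: 16.02
position: [442.4, -33.7, 176.5]
orientation: [0.999, 0.036, 0.002, 0.0]
contact_force: [-0.2, -0.2, -0.5]
finger_gap: 0.402
finger_force: 0.0
```

```bash
python3 - <<'E'
from h import *
w=grab('wrist','wr7'); W=cloud(w)
c=[440.3,-33.2]; d=np.hypot(W[...,0]-c[0],W[...,1]-c[1])<40
p=W[d&(W[...,2]>92)&(W[...,2]<104)]; r=cv2.minAreaRect(p[:,:2].astype(np.float32)); print(len(p),p.mean(0).round(1),r, np.percentile(p[:,2],[10,50,90]))
knob('top',434,-314)
goto(434,-314,170,-63)
goto(434,-314,170,-66+180)
E
```

```text
505 [440.4 -33.5  96.5] ((439.8205871582031, -33.539794921875), (39.09100341796875, 11.735696792602539), 3.9737884998321533) [94.90087771 96.67917818 97.70825351]
top 26 [ 421.9 -286.1   20.3] [ 422.4 -286.8] [29.3  9.4] 22.8 pca 25.4
top 23 [ 417.2 -276.9   36.8] [ 417.  -276.3] [37.8  6.7] 25.9 pca 24.2
now [441.  -33.5 174.3] th -85.92 tilt [-0. -0. -1.] | before turn [-27.  279.3   4.3] | wz -22.92 | after turn [-133.6, 246.8, 4.3]
now [441.  -33.5 174.3] th -85.92 tilt [-0. -0. -1.] | before turn [-27.  279.3   4.3] | wz 160.08 | after turn [120.5, -253.4, 4.3]
```

Knob A is seated. Knob B was knocked aside, so I re-measure it.

```bash
python3 - <<'E'
from h import *
knob('top',415,-272,60); knob('wrist',415,-272,60)
E
```

```text
top 67 [ 416.1 -271.9   20.3] [ 416.9 -274.3] [35.4 36.7] 2.5 pca 110.7
top 50 [ 416.2 -273.9   36.4] [ 416.6 -274. ] [38.7 11.5] 25.4 pca 23.4
wrist 428 [ 418.4 -268.3   19.1] [ 419.3 -274.6] [36.1 37.7] 45.0 pca 178.8
wrist 360 [ 418.7 -274.2   34.2] [ 417.8 -276. ] [40.4 12.3] 23.7 pca 22.9
```

```bash
python3 - <<'E'
from h import *
goto(417.5,-274.5,150,-66.7)
E
```

```text
now [440.7 -33.4 173.6] th -85.92 tilt [-0.002  0.    -1.   ] | before turn [-40.2 238.8  23.6] | wz -19.22 | after turn [-116.7, 212.2, 23.6]
```

Call:
drive_tool --increments "-5 30 0 0 0 0 0.4; -5 30 0 0 0 0 0.4; -5 30 0 0 0 0 0.4; -5 30 0 0 0 0 0.4; -5 30 0 0 0 0 0.4; -5 30 0 0 0 0 0.4; -5 30 10 0 0 0 0.4; -5 29 13 0 0 0 0.4; 0 0 0 0 0 -6.4 0.4; 0 0 0 0 0 -6.4 0.4; 0 0 0 0 0 -6.4 0.4; 0 0 0 0 0 0 0.4"

```text
clock: 17.22
position: [417.8, -274.5, 150.3]
orientation: [0.979, 0.204, -0.001, -0.001]
contact_force: [-0.5, -0.2, -0.5]
finger_gap: 0.397
finger_force: 0.0
```

```bash
python3 - <<'E'
from h import *
knob('wrist',417.5,-274.5)
goto(417.5,-274.5,25,-66.7)
E
```

```text
wrist 530 [ 419.4 -275.6   18.9] [ 419.1 -275.3] [36.8 37.7] 25.7 pca 113.0
wrist 387 [ 418.9 -275.9   34.6] [ 418.4 -276.1] [38.8 11. ] 23.6 pca 23.4
now [ 418.  -274.5  150.5] th -66.83 tilt [-0.002  0.001 -1.   ] | before turn [ -0.3   0.  125.5] | wz -0.13 | after turn [-0.5, -0.2, 125.5]
```

Call:
drive_tool --increments "0.2 1.5 30 0 0 -0.2 0.4; 0 0 30 0 0 0 0.4; 0 0 30 0 0 0 0.4; 0 0 20 0 0 0 0.4; 0 0 12 0 0 0 0.4; 0 0 4 0 0 0 0.4; 0 0 0 0 0 0 0.4; 0 0 0 0 0 0 0.05; 0 0 0 0 0 0 0.05; 0 0 0 0 0 0 0.05; 0 0 0 0 0 0 0.05; 0 0 0 0 0 0 0.05" --force 15

```text
clock: 18.27
position: [419.8, -276.4, 26.2]
orientation: [0.979, 0.203, 0.0, 0.0]
contact_force: [-1.2, 1.3, 8.6]
finger_gap: 0.129
finger_force: 15.0
```

Call:
drive_tool --increments "0 0 0 0 0 0 0.05; 0 0 0 0 0 0 0.05; 0 0 0 0 0 0 0.05"

```text
clock: 18.52
position: [419.8, -276.4, 26.2]
orientation: [0.979, 0.203, 0.0, 0.0]
contact_force: [-1.6, 1.7, 9.9]
finger_gap: 0.13
finger_force: 15.0
```

Call:
drive_tool --increments "0 0 -10 0 0 0 0.05; 0 0 -30 0 0 0 0.05; 0 0 -35 0 0 0 0.05; 0 0 -35 0 0 0 0.05; 0 0 -30 0 0 0 0.05; 0 0 0 0 0 6.3 0.05; 0 0 0 0 0 6.3 0.05; 0 0 0 0 0 6.4 0.05; 0 0 0 0 0 0 0.05; 0 0 0 0 0 0 0.05"

```text
clock: 19.35
position: [419.2, -276.0, 165.9]
orientation: [0.999, 0.041, 0.0, 0.0]
contact_force: [-0.9, -0.1, 0.5]
finger_gap: 0.133
finger_force: 15.0
```

```bash
cat >> h.py <<'E'
def held():
    p,R,o=tcp(); w=grab('wrist'); W=cloud(w); L=(W-p)@R; m=(abs(L[...,0])<45)&(abs(L[...,1])<40)
    for a,b in((-14,-8),(-8,0),(15,30)):
        q=L[m&(L[...,2]>a)&(L[...,2]<b)]
        if len(q): print(a,b,len(q),q.min(0).round(1),q.max(0).round(1))
E
python3 - <<'E'
from h import *
held(); goto(451.7,-172.2,166,-85.8)
E
```

```text
-14 -8 790 [-14.2 -15.1 -14. ] [18.2 15.4 -8. ]
-8 0 412 [-15.2 -15.   -8. ] [18.7 14.9 -0.1]
15 30 291 [  0.8 -20.   15.1] [19.2 20.  27.1]
now [ 419.2 -276.   165.7] th -85.3 tilt [ 0. -0. -1.] | before turn [  40.9 -100.8   -0.3] | wz 0.5 | after turn [40.0, -101.1, -0.3]
```

Call:
drive_tool --increments "0 0 0 0 0 0.5 0.05; 8 -20 0 0 0 0 0.05; 8 -20 0 0 0 0 0.05; 8 -20 0 0 0 0 0.05; 8 -20 0 0 0 0 0.05; 8 -20.4 0 0 0 0 0.05; 0 0 0 0 0 0 0.05; 0 0 20 0 0 0 0.05; 0 0 20 0 0 0 0.05; 0 0 16 0 0 0 0.05; 0 0 0 0 0 0 0.05; 0 0 0 0 0 0 0.05"

```text
clock: 20.4
position: [451.7, -173.2, 109.1]
orientation: [0.999, 0.035, -0.001, -0.0]
contact_force: [-0.7, -0.0, -0.3]
finger_gap: 0.131
finger_force: 15.0
```

```bash
python3 - <<'E'
from h import *
goto(451.6,-172.8,88,-85.8); print(env.get_obs()['contact_force'].round(1)); held()
E
```

```text
now [ 451.7 -173.2  109.1] th -85.98 tilt [-0.002  0.001 -1.   ] | before turn [-0.1 -0.4 21.1] | wz -0.18 | after turn [-0.1, -0.4, 21.1]
[-0.7 -0.  -0.3]
-14 -8 788 [-14.2 -15.1 -13.9] [18.2 14.9 -8. ]
-8 0 416 [-15.2 -14.9  -8. ] [18.5 14.9 -0. ]
15 30 294 [  0.8 -20.   15. ] [18.8 20.  26.4]
```

Call:
drive_tool --increments "0 -0.2 2 0 0 -0.1 0.05; 0 0 2 0 0 0 0.05; 0 0 2 0 0 0 0.05; 0 0 2 0 0 0 0.05; 0 0 2 0 0 0 0.05; 0 0 2 0 0 0 0.05; 0 0 0 0 0 0 0.05"

```text
clock: 21.03
position: [452.0, -172.8, 97.0]
orientation: [0.999, 0.036, -0.0, -0.0]
contact_force: [0.1, -0.2, -1.1]
finger_gap: 0.131
finger_force: 15.0
```

Call:
drive_tool --increments "0 0 2 0 0 0 0.05; 0 0 2 0 0 0 0.05; 0 0 2 0 0 0 0.05; 0 0 2 0 0 0 0.05; 0 0 0 0 0 0 0.05"

```text
clock: 21.45
position: [452.0, -172.8, 89.0]
orientation: [0.999, 0.036, -0.0, -0.0]
contact_force: [-0.8, 0.4, -1.1]
finger_gap: 0.129
finger_force: 15.0
```

Call:
drive_tool --increments "0 0 1 0 0 0 0.05; 0 0 1 0 0 0 0.05; 0 0 0 0 0 0 0.05"

```text
clock: 21.7
position: [452.5, -172.9, 87.9]
orientation: [0.999, 0.036, 0.0, -0.0]
contact_force: [-0.4, 2.3, 7.4]
finger_gap: 0.129
finger_force: 15.0
```

Call:
drive_tool --increments "0 0 1 0 0 0 0.05; 0 0 0 0 0 0 0.2; 0 0 0 0 0 0 0.4; 0 0 0 0 0 0 0.4; 0 0 0 0 0 0 0.4; 0 0 -10 0 0 0 0.4; 0 0 -20 0 0 0 0.4; 0 0 -30 0 0 0 0.4; 0 0 -30 0 0 0 0.4; 0 0 -30 0 0 0 0.4; 0 0 -30 0 0 0 0.4; 0 0 0 0 0 0 0.4"

```text
clock: 22.7
position: [454.6, -173.9, 242.6]
orientation: [0.999, 0.036, 0.004, 0.002]
contact_force: [0.9, -0.8, 1.7]
finger_gap: 0.403
finger_force: 0.0
```

Call:
drive_tool --increments "0 0 -30 0 0 0 0.4; 0 0 0 0 0 0 0.4; 0 0 0 0 0 0 0.4"

```text
clock: 22.95
position: [452.8, -173.2, 267.9]
orientation: [0.999, 0.036, 0.001, 0.001]
contact_force: [-0.8, 0.6, -1.7]
finger_gap: 0.403
finger_force: 0.0
```

```bash
python3 - <<'E'
from h import *
w=grab('wrist','wr8'); W=cloud(w)
for c in((440.3,-33.3),(450.7,-172.8)):
    d=np.hypot(W[...,0]-c[0],W[...,1]-c[1])<30
    p=W[d&(W[...,2]>90)&(W[...,2]<108)]
    if len(p)>5: print(len(p),p.mean(0).round(1),cv2.minAreaRect(p[:,:2].astype(np.float32)))
# sockets: dark holes: points with z<58 near nominal
for y in(55,0,-55):
    c=g2w(51.2,y-1); d=(np.hypot(W[...,0]-c[0],W[...,1]-c[1])<20)&(W[...,2]<54); print(y,d.sum(),px(w,[*c,62]))
t=grab('top','top3'); Wt=cloud(t)
for n,X in(('t',Wt),('w',W)):
  for i,y in enumerate((42,0,-42)):
    c=np.array([587.7,-328.2])+[0,y]; d=np.hypot(X[...,0]-c[0],X[...,1]-c[1])<15
    p=X[d&(X[...,2]>150)&(X[...,2]<205)]; 
    if len(p)>3: print(n,i,len(p),p.mean(0).round(1),'top',p[p[:,2]>184].mean(0).round(1))
cv2.imwrite('pics/wr8b.png',w['image'])
goto(587.7,-328.2+42,260,1.2)
E
```

```text
316 [440.6 -35.3  96. ] ((440.1122131347656, -34.522972106933594), (38.70665740966797, 11.934793472290039), 3.3200623989105225)
273 [ 451.9 -173.1   96.6] ((451.238525390625, -173.06231689453125), (38.73701477050781, 10.316024780273438), 4.264139652252197)
55 106 (np.float64(154.2227778651876), np.float64(90.27265119494211))
0 118 (np.float64(197.33109922535184), np.float64(90.17476215333079))
-55 119 (np.float64(240.43048308024024), np.float64(90.0768934067297))
t 0 38 [ 585.7 -283.8  182.2] top [ 586.3 -285.9  190. ]
t 1 46 [ 586.9 -325.9  181. ] top [ 587.5 -327.6  190. ]
t 2 46 [ 587.6 -367.5  180.1] top [ 588.  -369.5  189.8]
w 0 671 [ 586.6 -284.6  178.2] top [ 587.5 -286.8  188.3]
w 1 790 [ 587.8 -326.2  177.2] top [ 588.5 -328.4  188.3]
w 2 869 [ 588.8 -367.5  175.9] top [ 589.3 -369.3  188.2]
now [ 451.8 -172.8  265.9] th -85.92 tilt [-0.  0. -1.] | before turn [127.5 122.8   5.8] | wz -87.12 | after turn [-116.3, 133.5, 5.9]
```

View pics/wr8b.png

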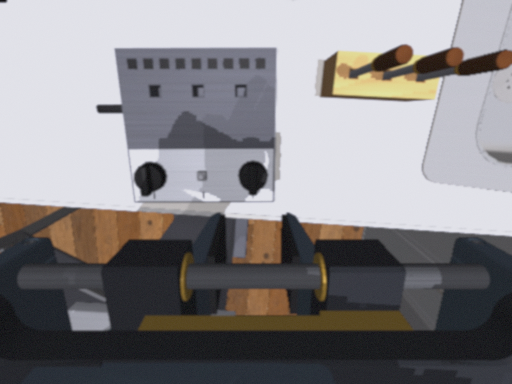

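Both knobs sit on the outer shafts with their bars front-to-back, at (150,180) and (253,180), and shaft2 is free. The skewers' tops are at (392,58), (445,60) and (495,63), the sockets at (154,90), (197,90) and (240,90). I anchor the grill frame on the two fitted shafts and go to the first skewer.

```bash
sed -i 's/^G=.*/G=np.array([505.6,-98.7]); A=np.radians(4.25)/' h.py; python3 - <<'E'
from h import *
goto(587.5,-286.8,266,4.25)
f=dict(np.load('wr8.npz')); g=cv2.cvtColor(f['image'],cv2.COLOR_BGR2GRAY).astype(float)
Ri=f['R'].T; C=-Ri@f['t']
for y in(55,0,-55):
    c=g2w(50,y); u,v=px(f,[*c,62]); u0,v0=int(u)-10,int(v)-10; s=g[v0:v0+21,u0:u0+21]; m=s<(s.min()+np.median(s))/2
    vv,uu=np.nonzero(m); uc,vc=uu.mean()+u0,vv.mean()+v0
    r=Ri@[(uc-f['cx'])/f['fx'],(vc-f['cy'])/f['fy'],1]; X=C+r*(62-C[2])/r[2]; print(c.round(1),m.sum(),X.round(1))
E
```

```text
now [ 451.8 -172.8  265.9] th -85.92 tilt [-0.  0. -1.] | before turn [127.3 123.4  -0.2] | wz -90.17 | after turn [-123.8, 126.9, -0.1]
[551.4 -40.1] 111 [551.  -39.5  62. ]
[555.5 -95. ] 71 [555.7 -92.5  62. ]
[ 559.5 -149.8] 42 [ 561.4 -148.5   62. ]
```

Call:
drive_tool --increments "0 0 0 0 0 -7 0.4; 0 0 0 0 0 -7 0.4; 0 0 0 0 0 -7 0.4; 0 0 0 0 0 -7 0.4; 0 0 0 0 0 -7 0.4; 0 0 0 0 0 -7 0.4; 0 0 0 0 0 -7 0.4; 0 0 0 0 0 -7 0.4; 0 0 0 0 0 -7 0.4; 0 0 0 0 0 -7 0.4; 0 0 0 0 0 -7 0.4; 0 0 0 0 0 -7 0.4"

```text
clock: 24.05
position: [451.6, -172.7, 265.1]
orientation: [0.717, 0.697, -0.0, -0.001]
contact_force: [0.4, -0.3, 0.1]
finger_gap: 0.403
finger_force: 0.0
```

Call:
drive_tool --increments "0 0 0 0 0 -6.2 0.4; 0 0 0 0 0 0 0.4; -20 24 0 0 0 0 0.4; -20 24 0 0 0 0 0.4; -20 24 0 0 0 0 0.4; -20 24 0 0 0 0 0.4; -20 24 0 0 0 0 0.4; 0 0 0 0 0 0 0.4; 0 0 0 0 0 0 0.4"

```text
clock: 24.8
position: [579.6, -264.1, 264.9]
orientation: [0.682, 0.732, -0.0, -0.001]
contact_force: [-0.7, 0.4, -0.5]
finger_gap: 0.402
finger_force: 0.0
```

```bash
python3 - <<'E'
from h import *
w=grab('wrist','wr9'); X=cloud(w)
for i,c in enumerate(((587.5,-286.8),(588.5,-328.4),(589.3,-369.3))):
    d=np.hypot(X[...,0]-c[0],X[...,1]-c[1])<15
    p=X[d&(X[...,2]>182)&(X[...,2]<200)]
    if len(p)>3: print(i,len(p),p.mean(0).round(1),cv2.minEnclosingCircle(p[:,:2].astype(np.float32)))
    goto(*c,150,4.25)
E
```

```text
0 215 [ 588.2 -286.1  188.1] ((588.428955078125, -287.2140808105469), 7.896921157836914)
now [ 578.8 -263.5  265.1] th 4.1 tilt [-0.002  0.001 -1.   ] | before turn [-24.    7.2 115. ] | wz -0.15 | after turn [-23.9, 6.9, 115.1]
1 104 [ 589.  -324.4  187. ] ((589.092041015625, -326.65167236328125), 7.178319931030273)
now [ 578.8 -263.5  265.1] th 4.1 tilt [-0.002  0.001 -1.   ] | before turn [-65.5   5.2 115. ] | wz -0.15 | after turn [-65.4, 4.9, 115.1]
2 192 [ 590.2 -369.3  187.7] ((590.4204711914062, -370.64288330078125), 7.8041090965271)
now [ 578.8 -263.5  265.1] th 4.1 tilt [-0.002  0.001 -1.   ] | before turn [-106.4    3.1  114.9] | wz -0.15 | after turn [-106.3, 2.6, 115.1]
```

Call:
drive_tool --increments "-24 7.7 0 0 0 -0.2 0.4; 0 0 0 0 0 0 0.4; 0 0 0 0 0 0 0.4; 0 0 30 0 0 0 0.4; 0 0 30 0 0 0 0.4; 0 0 30 0 0 0 0.4; 0 0 20 0 0 0 0.4; 0 0 5 0 0 0 0.4; 0 0 0 0 0 0 0.05; 0 0 0 0 0 0 0.05; 0 0 0 0 0 0 0.05; 0 0 0 0 0 0 0.05" --force 15

```text
clock: 25.85
position: [589.5, -287.3, 153.2]
orientation: [0.679, 0.734, 0.0, 0.001]
contact_force: [-0.9, -0.8, 4.8]
finger_gap: 0.169
finger_force: 15.0
```

Call:
drive_tool --increments "0 0 0 0 0 0 0.05; 0 0 0 0 0 0 0.05; 0 0 0 0 0 0 0.05; 0 0 0 0 0 0 0.05"

```text
clock: 26.18
position: [589.5, -287.5, 153.2]
orientation: [0.679, 0.734, 0.0, 0.001]
contact_force: [-1.2, 0.5, 7.1]
finger_gap: 0.173
finger_force: 15.0
```

```bash
python3 - <<'E'
from h import *
for y in(55,0,-55): goto(*g2w(50,y),230,4.25)
E
```

```text
now [ 589.5 -287.5  153.2] th 4.47 tilt [ 0.002 -0.001 -1.   ] | before turn [249.5 -18.6 -77.2] | wz 0.22 | after turn [249.5, -19.7, -76.8]
now [ 589.5 -287.5  153.2] th 4.47 tilt [ 0.002 -0.001 -1.   ] | before turn [194.5 -18.8 -77.1] | wz 0.22 | after turn [194.5, -19.7, -76.8]
now [ 589.5 -287.5  153.2] th 4.47 tilt [ 0.002 -0.001 -1.   ] | before turn [139.5 -19.  -77. ] | wz 0.22 | after turn [139.5, -19.7, -76.8]
```

Call:
drive_tool --increments "0 0 -20 0 0 0 0.05; 0 0 -30 0 0 0 0.05; 0 0 -32 0 0 0 0.05; 0 0 0 0 0 0.2 0.05; 25 -2 0 0 0 0 0.05; 25 -2 0 0 0 0 0.05; 25 -2 0 0 0 0 0.05; 25 -2 0 0 0 0 0.05; 25 -2 0 0 0 0 0.05; 25 -2 0 0 0 0 0.05; 25 -2 0 0 0 0 0.05; 0 0 0 0 0 0 0.05"

```text
clock: 27.18
position: [561.1, -110.5, 233.8]
orientation: [0.68, 0.734, 0.0, -0.0]
contact_force: [0.8, -0.1, -0.9]
finger_gap: 0.174
finger_force: 15.0
```

Call:
drive_tool --increments "25 -2 0 0 0 0 0.05; 25 -2 0 0 0 0 0.05; 24.5 -1.7 0 0 0 0 0.05; 0 0 0 0 0 0 0.05; 0 0 0 0 0 0 0.05; 0 0 0 0 0 0 0.05"

```text
clock: 27.68
position: [550.9, -40.2, 233.8]
orientation: [0.68, 0.733, 0.0, 0.0]
contact_force: [0.2, 0.3, -0.4]
finger_gap: 0.175
finger_force: 15.0
```

```bash
cat >> h.py <<'E'
def rod():
    p,R,o=tcp(); w=grab('wrist'); W=cloud(w); L=(W-p)@R
    m=(abs(L[...,0])<25)&(abs(L[...,1])<11)
    for a in range(10,150,15):
        q=L[m&(L[...,2]>a)&(L[...,2]<a+15)]
        if len(q)>5: print(a,len(q),'xmax',np.percentile(q[:,0],90).round(1),'y',np.percentile(q[:,1],[5,95]).round(1))
    return w
E
python3 - <<'E'
from h import *
goto(*g2w(50,55),160,4.25); print(env.get_obs()['finger_gap'])
w=rod(); cv2.imwrite('pics/wr10.png',w['image']); c=g2w(50,55)
for s in((-7,-7),(7,-7),(7,7),(-7,7),(0,0)): print(np.round(px(w,[*g2w(50+s[0],55+s[1]),62]),1))
E
```

```text
now [550.9 -40.2 233.8] th 4.29 tilt [ 0.001 -0.    -1.   ] | before turn [ 0.   0.5 73.8] | wz 0.04 | after turn [0.0, 0.5, 73.8]
0.17508659900890236
10 51 xmax 6.6 y [-5.3  5.5]
25 77 xmax 4.2 y [-3.8  4. ]
40 63 xmax 4.3 y [-4.   4.2]
55 52 xmax 4.2 y [-3.4  4.5]
70 43 xmax 4.4 y [-3.6  3.8]
85 37 xmax 4.3 y [-3.8  4.1]
100 33 xmax 4.3 y [-4.   4.2]
115 29 xmax 4.5 y [-3.8  4.4]
130 21 xmax 4.4 y [-3.3  3.5]
[247.7 183.5]
[258.7 183.5]
[258.8 172.8]
[247.7 172.8]
[253.2 178.2]
```

View pics/wr10.png

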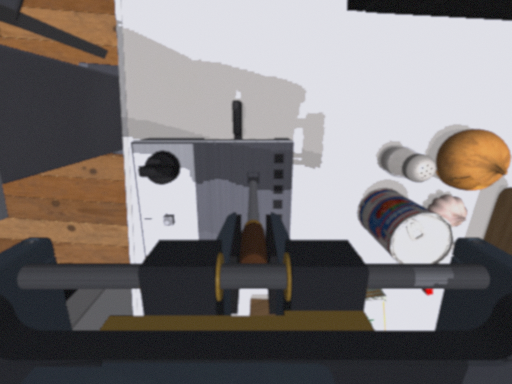

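The rod hangs plumb at (253,190) with its tip over socket1 at (253,177), and the fin stands at the bay at (237,118). I lower it.

Call:
drive_tool --increments "0 0.3 12 0 0 0 0.05; 0 0 12 0 0 0 0.05; 0 0 6 0 0 0 0.05; 0 0 4 0 0 0 0.05; 0 0 4 0 0 0 0.05; 0 0 0 0 0 0 0.05"

```text
clock: 28.23
position: [550.4, -39.7, 194.4]
orientation: [0.68, 0.733, -0.0, -0.001]
contact_force: [0.1, 0.7, -0.2]
finger_gap: 0.17
finger_force: 15.0
```

Call:
drive_tool --increments "0 0 5 0 0 0 0.05; 0 0 5 0 0 0 0.05; 0 0 5 0 0 0 0.05; 0 0 5 0 0 0 0.05; 0 0 3 0 0 0 0.05; 0 0 0 0 0 0 0.05"

```text
clock: 28.73
position: [550.5, -39.6, 171.6]
orientation: [0.68, 0.733, -0.0, -0.0]
contact_force: [-0.1, -0.4, -1.4]
finger_gap: 0.174
finger_force: 15.0
```

Call:
drive_tool --increments "0 0 3 0 0 0 0.05; 0 0 0.5 0 0 0 0.05; 0 0 0 0 0 0 0.2; 0 0 0 0 0 0 0.4; 0 0 0 0 0 0 0.4; 0 0 0 0 0 0 0.4; 0 0 0 0 0 0 0.4; 0 0 -20 0 0 0 0.4; 0 0 -30 0 0 0 0.4; 0 0 -30 0 0 0 0.4; 0 0 0 0 0 0 0.4; 0 0 0 0 0 0 0.4"

```text
clock: 29.73
position: [551.7, -39.8, 250.5]
orientation: [0.68, 0.733, 0.001, 0.001]
contact_force: [-0.1, 0.3, -0.3]
finger_gap: 0.4
finger_force: 0.0
```

```bash
python3 - <<'E'
from h import *
w=grab('wrist','wr11'); X=cloud(w); c=g2w(50,55)
for zl,zh in((90,150),(155,195),(197,215)):
    d=np.hypot(X[...,0]-c[0],X[...,1]-c[1])<20; p=X[d&(X[...,2]>zl)&(X[...,2]<zh)]
    if len(p): print(zl,len(p),p.mean(0).round(1),p[:,2].max().round(1))
goto(589.3,-329,245,4.25)
E
```

```text
90 80 [551.6 -35.7 117.1] 139.9
155 183 [551.4 -33.  177.7] 194.9
197 275 [552.  -37.9 202.3] 205.3
now [550.9 -39.7 249. ] th 4.28 tilt [ 0.001 -0.    -1.   ] | before turn [-291.3   16.7    4.1] | wz 0.03 | after turn [-291.3, 16.9, 4.0]
```

Skewer 1 is seated with its top at 204 mm. Next skewer.

Call:
drive_tool --increments "-29 1.7 0 0 0 0 0.4; -29 1.7 0 0 0 0 0.4; -29 1.7 0 0 0 0 0.4; -29 1.7 0 0 0 0 0.4; -29 1.7 0 0 0 0 0.4; -29 1.7 0 0 0 0 0.4; -29 1.7 0 0 0 0 0.4; -29 1.7 0 0 0 0 0.4; -29 1.7 0 0 0 0 0.4; -14 1.2 0 0 0 0 0.4; 0 0 0 0 0 0 0.4; 0 0 0 0 0 0 0.4"

```text
clock: 30.78
position: [587.2, -312.4, 247.5]
orientation: [0.681, 0.733, -0.0, -0.001]
contact_force: [-0.8, 0.0, -0.8]
finger_gap: 0.404
finger_force: 0.0
```

```bash
python3 - <<'E'
from h import *
w=grab('wrist','wr12'); X=cloud(w)
for i,c in enumerate(((588.8,-328.4),(589.8,-370))):
    d=np.hypot(X[...,0]-c[0],X[...,1]-c[1])<15
    p=X[d&(X[...,2]>182)&(X[...,2]<200)]
    if len(p)>3: print(i,len(p),p.mean(0).round(1),cv2.minEnclosingCircle(p[:,:2].astype(np.float32)))
goto(589.3,-329,153,4.25)
E
```

```text
0 245 [ 589.3 -328.   188.1] ((589.2650756835938, -328.92340087890625), 7.699944972991943)
1 68 [ 589.9 -365.2  185.8] ((589.9329223632812, -368.4715576171875), 7.175643444061279)
now [ 587.3 -311.7  247.9] th 4.27 tilt [-0.001  0.001 -1.   ] | before turn [-17.5   0.9  94.8] | wz 0.02 | after turn [-17.4, 0.7, 94.9]
```

Call:
drive_tool --increments "-17.3 0.7 0 0 0 0 0.4; 0 0 0 0 0 0 0.4; 0 0 0 0 0 0 0.4; 0 0 30 0 0 0 0.4; 0 0 30 0 0 0 0.4; 0 0 25 0 0 0 0.4; 0 0 10 0 0 0 0.4; 0 0 0 0 0 0 0.4; 0 0 0 0 0 0 0.05; 0 0 0 0 0 0 0.05; 0 0 0 0 0 0 0.05; 0 0 0 0 0 0 0.05"

```text
clock: 31.83
position: [590.5, -330.3, 155.5]
orientation: [0.68, 0.733, 0.0, 0.001]
contact_force: [-1.1, -0.1, 6.6]
finger_gap: 0.175
finger_force: 15.0
```

Call:
drive_tool --increments "0 0 0 0 0 0 0.05; 0 0 0 0 0 0 0.05; 0 0 0 0 0 0 0.05; 0 0 0 0 0 0 0.05"

```text
clock: 32.17
position: [590.5, -330.4, 155.5]
orientation: [0.68, 0.733, 0.0, 0.001]
contact_force: [-1.2, -0.3, 6.1]
finger_gap: 0.172
finger_force: 15.0
```

```bash
python3 - <<'E'
from h import *
goto(*g2w(50,0),234,4.25)
E
```

```text
now [ 590.5 -330.4  155.5] th 4.28 tilt [ 0.002 -0.001 -1.   ] | before turn [237.3 -17.3 -78.8] | wz 0.03 | after turn [237.4, -17.5, -78.5]
```

Lower end is at TCP − 145.5 mm. I carry it to socket2.

Call:
drive_tool --increments "0 0 -20 0 0 0 0.05; 0 0 -30 0 0 0 0.05; 0 0 -31 0 0 0 0.05; 0 0 0 0 0 0 0.05; 25 -2 0 0 0 0 0.05; 25 -2 0 0 0 0 0.05; 25 -2 0 0 0 0 0.05; 25 -2 0 0 0 0 0.05; 25 -2 0 0 0 0 0.05; 25 -2 0 0 0 0 0.05; 25 -2 0 0 0 0 0.05; 0 0 0 0 0 0 0.05"

```text
clock: 33.17
position: [562.0, -153.3, 235.1]
orientation: [0.68, 0.734, 0.0, -0.0]
contact_force: [-0.3, -0.8, -0.2]
finger_gap: 0.173
finger_force: 15.0
```

Call:
drive_tool --increments "25 -2 0 0 0 0 0.05; 25 -1 0 0 0 0 0.05; 12.3 -0.5 0 0 0 0 0.05; 0 0 0 0 0 0 0.05; 0 0 0 0 0 0 0.05; 0 0 0 0 0 0 0.05"

```text
clock: 33.67
position: [555.0, -95.3, 235.1]
orientation: [0.68, 0.733, 0.0, 0.0]
contact_force: [-0.4, 0.6, -0.5]
finger_gap: 0.167
finger_force: 15.0
```

```bash
python3 - <<'E'
from h import *
goto(*g2w(50,0),169.5,4.25); print(env.get_obs()['finger_gap'])
w=rod()
E
```

```text
now [555.  -95.3 235.1] th 4.28 tilt [ 0. -0. -1.] | before turn [ 0.3  0.5 65.6] | wz 0.03 | after turn [0.3, 0.5, 65.6]
0.16711454643548102
10 61 xmax 8.1 y [-5.7  6.6]
25 67 xmax 5.4 y [-3.5  4. ]
40 65 xmax 5.3 y [-4.   4.3]
55 50 xmax 5.4 y [-3.4  4.5]
70 46 xmax 5.3 y [-3.6  3.9]
85 32 xmax 5.4 y [-3.8  4.1]
100 36 xmax 5.5 y [-4.   4.3]
115 27 xmax 5.3 y [-4.2  4.5]
130 22 xmax 5.6 y [-3.3  3.6]
```

Call:
drive_tool --increments "-0.7 0.4 12 0 0 0 0.05; 0 0 12 0 0 0 0.05; 0 0 6 0 0 0 0.05; 0 0 4 0 0 0 0.05; 0 0 4 0 0 0 0.05; 0 0 0 0 0 0 0.05"

```text
clock: 34.22
position: [554.7, -95.2, 195.9]
orientation: [0.68, 0.733, -0.0, -0.001]
contact_force: [0.4, 0.1, -0.2]
finger_gap: 0.168
finger_force: 15.0
```

Call:
drive_tool --increments "0 0 5 0 0 0 0.05; 0 0 5 0 0 0 0.05; 0 0 5 0 0 0 0.05; 0 0 5 0 0 0 0.05; 0 0 3 0 0 0 0.05; 0 0 0 0 0 0 0.05"

```text
clock: 34.72
position: [554.7, -95.1, 173.1]
orientation: [0.68, 0.733, -0.0, -0.0]
contact_force: [-0.5, -0.2, -0.6]
finger_gap: 0.172
finger_force: 15.0
```

Call:
drive_tool --increments "0 0 3 0 0 0 0.05; 0 0 1 0 0 0 0.05; 0 0 0 0 0 0 0.2; 0 0 0 0 0 0 0.4; 0 0 0 0 0 0 0.4; 0 0 0 0 0 0 0.4; 0 0 0 0 0 0 0.4; 0 0 -20 0 0 0 0.4; 0 0 -30 0 0 0 0.4; 0 0 -30 0 0 0 0.4; 0 0 0 0 0 0 0.4; 0 0 0 0 0 0 0.4"

```text
clock: 35.72
position: [555.9, -95.4, 251.6]
orientation: [0.68, 0.733, 0.001, 0.001]
contact_force: [-0.7, 0.1, 0.1]
finger_gap: 0.397
finger_force: 0.0
```

```bash
python3 - <<'E'
from h import *
w=grab('wrist'); X=cloud(w)
for y in(55,0):
  c=g2w(50,y); d=np.hypot(X[...,0]-c[0],X[...,1]-c[1])<20; p=X[d&(X[...,2]>197)&(X[...,2]<230)]
  if len(p): print(len(p),c.round(1),p.mean(0).round(1),p[:,2].max().round(1))
goto(589.8,-370.8,245,4.25)
E
```

```text
314 [551.4 -40.1] [551.8 -39.3 202.6] 204.6
271 [555.5 -95. ] [554.2 -92.8 202.3] 204.8
now [555.1 -95.2 250.1] th 4.28 tilt [ 0.001 -0.    -1.   ] | before turn [-277.4   14.     5.2] | wz 0.03 | after turn [-277.4, 14.1, 5.1]
```

Skewer 2 is seated. Now the third.

Call:
drive_tool --increments "-28 1.4 0 0 0 0 0.4; -28 1.4 0 0 0 0 0.4; -28 1.4 0 0 0 0 0.4; -28 1.4 0 0 0 0 0.4; -28 1.4 0 0 0 0 0.4; -28 1.4 0 0 0 0 0.4; -28 1.4 0 0 0 0 0.4; -28 1.4 0 0 0 0 0.4; -28 1.4 0 0 0 0 0.4; -10 1.2 0 0 0 0 0.4; 0 0 0 0 0 0 0.4; 0 0 0 0 0 0 0.4"

```text
clock: 36.77
position: [587.8, -355.0, 248.5]
orientation: [0.68, 0.733, -0.0, -0.001]
contact_force: [-0.6, -0.0, -0.1]
finger_gap: 0.4
finger_force: 0.0
```

```bash
python3 - <<'E'
from h import *
w=grab('wrist'); X=cloud(w)
c=(589.8,-370); d=np.hypot(X[...,0]-c[0],X[...,1]-c[1])<15
p=X[d&(X[...,2]>182)&(X[...,2]<200)]; print(len(p),p.mean(0).round(1),cv2.minEnclosingCircle(p[:,:2].astype(np.float32)))
goto(589.9,-370,153,4.25)
E
```

```text
246 [ 590.2 -370.1  188.2] ((590.3612060546875, -371.305908203125), 7.941271781921387)
now [ 587.9 -354.4  248.8] th 4.28 tilt [-0.001  0.001 -1.   ] | before turn [-15.8   1.   95.8] | wz 0.03 | after turn [-15.7, 0.8, 95.8]
```

Call:
drive_tool --increments "-16 1 0 0 0 0 0.4; 0 0 0 0 0 0 0.4; 0 0 0 0 0 0 0.4; 0 0 30 0 0 0 0.4; 0 0 30 0 0 0 0.4; 0 0 25 0 0 0 0.4; 0 0 11 0 0 0 0.4; 0 0 0 0 0 0 0.4; 0 0 0 0 0 0 0.05; 0 0 0 0 0 0 0.05; 0 0 0 0 0 0 0.05; 0 0 0 0 0 0 0.05"

```text
clock: 37.82
position: [591.3, -371.8, 155.6]
orientation: [0.68, 0.733, 0.0, 0.001]
contact_force: [-0.2, -0.6, 6.3]
finger_gap: 0.17
finger_force: 15.0
```

Call:
drive_tool --increments "0 0 0 0 0 0 0.05; 0 0 0 0 0 0 0.05; 0 0 0 0 0 0 0.05; 0 0 0 0 0 0 0.05"

```text
clock: 38.15
position: [591.3, -371.9, 155.6]
orientation: [0.68, 0.733, 0.0, 0.001]
contact_force: [-0.2, -0.1, 7.7]
finger_gap: 0.171
finger_force: 15.0
```

```bash
python3 - <<'E'
from h import *
goto(*g2w(50,-55),234,4.25)
E
```

```text
now [ 591.3 -371.9  155.6] th 4.28 tilt [ 0.002 -0.001 -1.   ] | before turn [223.7 -15.  -78.8] | wz 0.03 | after turn [223.8, -15.2, -78.4]
```

Call:
drive_tool --increments "0 0 -20 0 0 0 0.05; 0 0 -30 0 0 0 0.05; 0 0 -31 0 0 0 0.05; 0 0 0 0 0 0 0.05; 25 -2 0 0 0 0 0.05; 25 -2 0 0 0 0 0.05; 25 -2 0 0 0 0 0.05; 25 -2 0 0 0 0 0.05; 25 -2 0 0 0 0 0.05; 25 -2 0 0 0 0 0.05; 25 -2 0 0 0 0 0.05; 0 0 0 0 0 0 0.05"

```text
clock: 39.15
position: [562.8, -194.7, 235.1]
orientation: [0.68, 0.734, 0.0, -0.0]
contact_force: [-0.1, -0.8, -1.2]
finger_gap: 0.173
finger_force: 15.0
```

Call:
drive_tool --increments "25 -1 0 0 0 0 0.05; 23 -0.2 0 0 0 0 0.05; 0 0 0 0 0 0 0.05; 0 0 0 0 0 0 0.05; 0 0 0 0 0 0 0.05"

```text
clock: 39.57
position: [559.1, -150.6, 235.2]
orientation: [0.68, 0.733, 0.0, 0.0]
contact_force: [0.0, -0.1, 0.1]
finger_gap: 0.172
finger_force: 15.0
```

```bash
python3 - <<'E'
from h import *
goto(*g2w(50,-55),169.5,4.25); print(env.get_obs()['finger_gap'])
w=rod()
E
```

```text
now [ 559.1 -150.6  235.2] th 4.29 tilt [ 0.001 -0.    -1.   ] | before turn [ 0.8  0.5 65.7] | wz 0.04 | after turn [0.8, 0.5, 65.7]
0.17248317382024067
10 58 xmax 7.6 y [-5.7  5.9]
25 70 xmax 5.0 y [-3.7  4. ]
40 62 xmax 4.9 y [-3.9  4.2]
55 51 xmax 4.9 y [-3.4  4.5]
70 43 xmax 5.0 y [-3.6  3.9]
85 40 xmax 4.9 y [-3.8  4. ]
100 31 xmax 4.9 y [-4.   4.3]
115 29 xmax 4.9 y [-3.8  4.5]
130 22 xmax 5.0 y [-3.3  3.6]
```

Call:
drive_tool --increments "0.2 0.4 12 0 0 0 0.05; 0 0 12 0 0 0 0.05; 0 0 6 0 0 0 0.05; 0 0 4 0 0 0 0.05; 0 0 4 0 0 0 0.05; 0 0 0 0 0 0 0.05"

```text
clock: 40.12
position: [558.8, -149.9, 195.9]
orientation: [0.68, 0.733, -0.0, -0.001]
contact_force: [-0.0, -0.5, -1.4]
finger_gap: 0.171
finger_force: 15.0
```

Call:
drive_tool --increments "0 0 5 0 0 0 0.05; 0 0 5 0 0 0 0.05; 0 0 5 0 0 0 0.05; 0 0 5 0 0 0 0.05; 0 0 3 0 0 0 0.05; 0 0 0 0 0 0 0.05"

```text
clock: 40.62
position: [558.8, -149.8, 173.1]
orientation: [0.68, 0.733, -0.0, -0.0]
contact_force: [0.2, 0.2, -1.3]
finger_gap: 0.172
finger_force: 15.0
```

Call:
drive_tool --increments "0 0 3 0 0 0 0.05; 0 0 1 0 0 0 0.05; 0 0 0 0 0 0 0.2; 0 0 0 0 0 0 0.4; 0 0 0 0 0 0 0.4; 0 0 0 0 0 0 0.4; 0 0 0 0 0 0 0.4; 0 0 -20 0 0 0 0.4; 0 0 -30 0 0 0 0.4; 0 0 -30 0 0 0 0.4; 0 0 -20 0 0 0 0.4; 0 0 0 0 0 0 0.4"

```text
clock: 41.62
position: [561.2, -150.5, 274.6]
orientation: [0.68, 0.733, 0.001, 0.003]
contact_force: [0.8, 1.6, 1.2]
finger_gap: 0.4
finger_force: 0.0
```

Call:
drive_tool --increments "-30 0 0 0 0 0 0.4; -30 0 0 0 0 0 0.4; -20 0 0 0 0 0 0.4; -20 0 0 0 0 0 0.4; -20 0 0 0 0 0 0.4; 0 0 0 0 0 0 0.4; 0 0 0 0 0 0 0.4"

```text
clock: 42.2
position: [567.8, -270.0, 269.1]
orientation: [0.681, 0.733, -0.0, -0.0]
contact_force: [0.6, 1.3, 0.1]
finger_gap: 0.403
finger_force: 0.0
```

```bash
python3 - <<'E'
from h import *
w=grab('wrist','wr20'); t=grab('top','top9'); s=grab('side','side9')
for n,f in(('w',w),('t',t)):
  X=cloud(f)
  for y in(55,0,-55):
    c=g2w(50,y); d=np.hypot(X[...,0]-c[0],X[...,1]-c[1])<20; p=X[d&(X[...,2]>197)&(X[...,2]<230)]
    if len(p): print(n,len(p),c.round(1),p.mean(0).round(1),p[:,2].max().round(1))
  for y in(70,-70):
    c=g2w(-60,y); d=np.hypot(X[...,0]-c[0],X[...,1]-c[1])<30; p=X[d&(X[...,2]>90)&(X[...,2]<110)]
    if len(p)>5: print(n,'knob',len(p),c.round(1),p.mean(0).round(1),cv2.minAreaRect(p[:,:2].astype(np.float32)))
  c=g2w(30,128); d=(abs(X[...,0]-c[0])<20)&(abs(X[...,1]-c[1])<40)&(X[...,2]>24)&(X[...,2]<42); p=X[d]
  if len(p)>5: print(n,'fin',len(p),c.round(1),p.mean(0).round(1),cv2.minAreaRect(p[:,:2].astype(np.float32)))
a=cv2.resize(t['image'][170:290,150:340],None,fx=3,fy=3,interpolation=cv2.INTER_CUBIC); b=cv2.resize(s['image'][90:290,230:350],None,fx=1.8,fy=1.8,interpolation=cv2.INTER_CUBIC)
cv2.imwrite('pics/fin.png',np.hstack([a,b]) if a.shape[0]==b.shape[0] else np.hstack([a,cv2.resize(b,(int(b.shape[1]*a.shape[0]/b.shape[0]),a.shape[0]))]))
E
```

```text
w 349 [ 559.5 -149.8] [ 558.7 -149.9  202.4] 205.0
w knob 375 [ 451. -173.] [ 452.1 -173.    96.5] ((451.50152587890625, -173.00338745117188), (38.9255256652832, 11.054073333740234), 4.391809463500977)
t 27 [551.4 -40.1] [550.1 -39.  204.8] 209.9
t 26 [555.5 -95. ] [552.7 -92.9 204.8] 208.1
t 27 [ 559.5 -149.8] [ 557.5 -148.3  204.3] 210.2
t knob 52 [440.6 -33.3] [437.7 -32.4  98.9] ((437.5166015625, -32.117645263671875), (37.18596649169922, 11.766464233398438), 5.537798881530762)
t knob 57 [ 451. -173.] [ 449.5 -170.9   98.3] ((449.30377197265625, -171.3561553955078), (39.45159149169922, 11.931349754333496), 3.2121737003326416)
t fin 52 [526.   31.2] [522.9  31.9  35.2] ((523.11376953125, 32.39270782470703), (11.952888488769531, 42.816158294677734), 4.52263069152832)
```

View pics/fin.png

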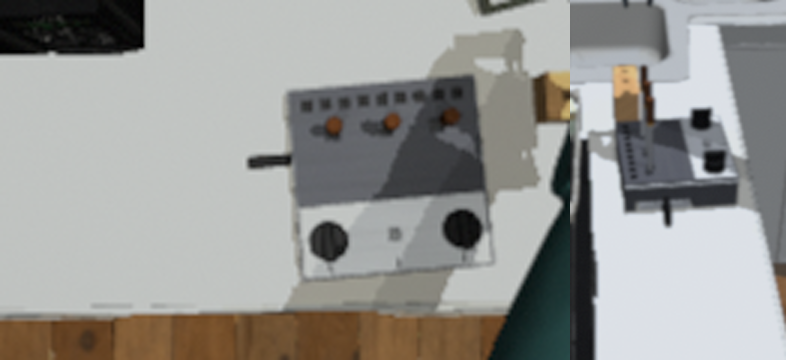

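All three skewers stand in their sockets, at (333,125), (392,120) and (450,117) in the crop. Both knobs are on with bars front-to-back, and the tray fin is at its home position. One last check is the black object cut off at the far left edge of the first top view.

```bash
python3 - <<'E'
from h import *
f=dict(np.load('top9.npz')); W=cloud(f)
p=W[225:255,0:12].reshape(-1,3); p=p[p[:,2]>4]; print(len(p),p.min(0).round(0) if len(p) else '',p.max(0).round(0) if len(p) else '')
cv2.imwrite('pics/left.png',cv2.resize(f['image'][200:280,0:110],None,fx=6,fy=6,interpolation=cv2.INTER_CUBIC))
E
```

```text
139 [434. 782.   4.] [530. 835.  23.]
```

View pics/left.png

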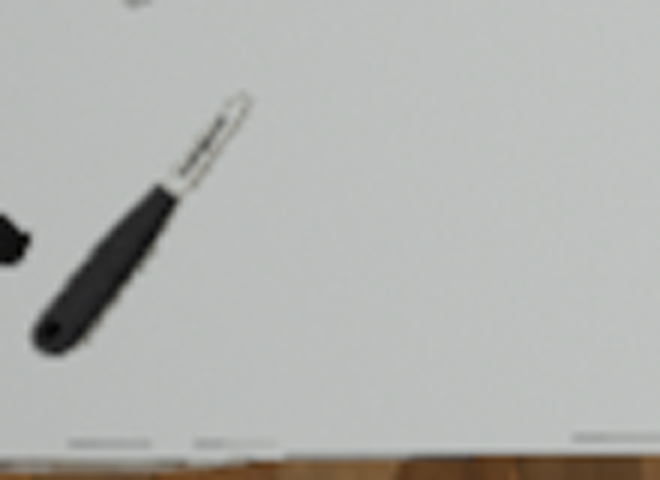

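The crop shows a knife at (110,270), and a dark object cut off at (10,240) that is not clearly identified. Time is ample, so I look at it with the wrist camera before handing in.

Call:
drive_tool --increments "0 0 -10 0 0 0 0.4; 25 -5 0 0 0 0 0.4; 32 -5 0 0 0 0 0.4; 32 -5 0 0 0 0 0.4; 32 -5 0 0 0 0 0.4; 32 -5 0 0 0 0 0.4; 32 -5 0 0 0 0 0.4; 32 -5 0 0 0 0 0.4; 32 0 0 0 0 0 0.4; 32 0 0 0 0 0 0.4; 32 0 0 0 0 0 0.4; 32 0 0 0 0 0 0.4"

```text
clock: 43.35
position: [507.0, 73.9, 281.0]
orientation: [0.68, 0.733, 0.0, 0.0]
contact_force: [1.3, -0.5, -0.0]
finger_gap: 0.4
finger_force: 0.0
```

Call:
drive_tool --increments "32 0 0 0 0 0 0.4; 32 0 0 0 0 0 0.4; 32 0 0 0 0 0 0.4; 32 0 0 0 0 0 0.4; 32 0 0 0 0 0 0.4; 32 0 0 0 0 0 0.4; 32 0 0 0 0 0 0.4; 32 0 0 0 0 0 0.4; 32 0 0 0 0 0 0.4; 32 0 0 0 0 0 0.4; 32 0 0 0 0 0 0.4; 32 0 0 0 0 0 0.4"

```text
clock: 44.35
position: [477.9, 456.9, 280.9]
orientation: [0.68, 0.733, 0.0, 0.0]
contact_force: [0.5, -0.1, 0.3]
finger_gap: 0.406
finger_force: 0.0
```

Call:
drive_tool --increments "30 0 0 0 0 0 0.4; 30 0 0 0 0 0 0.4; 30 0 0 0 0 0 0.4; 30 0 0 0 0 0 0.4; 30 0 0 0 0 0 0.4; 0 0 0 0 0 0 0.4; 0 0 0 0 0 0 0.4"

```text
clock: 44.93
position: [466.6, 605.8, 280.3]
orientation: [0.679, 0.734, 0.0, 0.0]
contact_force: [-0.4, -0.5, 0.0]
finger_gap: 0.399
finger_force: 0.0
```

```bash
python3 - <<'E'
from h import *
w=grab('wrist','wr30'); print(env.get_obs()['position'],px(w,[480,830,0]))
E
```

```text
[466.97744953 604.67087789 280.24872805] (np.float64(274.4666703403502), np.float64(7.304707960596659))
```

View pics/wr30.png

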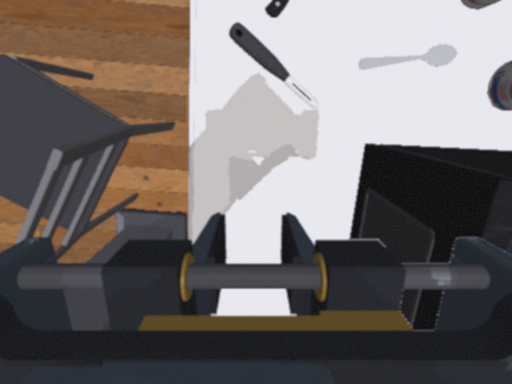

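The object at (277,7) is a narrow, riveted utensil handle, not a knob, so there are only two knobs. Handing in.

```bash
python3 -c "
from h import *
print(env.close_job())"
```

```text
the job is handed in; nothing more can be done
None
```

I handed the job in after about 45 s of robot time: the tray is home against its stop, all three skewers stand in their sockets, and both black knobs are on shafts 1 and 3 with their grip bars front to back; no verdict was returned.

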